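# Share the last macarons out between two gift boxes

## Task

A colleague had started sharing macarons out between the two open yellow gift boxes and had laid the first one in one of them. Carry on dealing from the slanted stand, one macaron at a time to each box in turn, beginning with the box that is still empty, until each box holds two macarons lying flat side by side on its floor, right way up; they break easily, so set them down, never drop them. Then shut both lids, and leave the other things on the counter where they are.

Things in the scene. Friction and masses are not known exactly. Their poses are not given: they have to be found in the camera images.
- stand: fixed wooden display stand, 290 mm long (y), about 95 mm deep (x): a white board 270 mm long between rims that rise 10 mm above it, sloping up at 25 degrees toward +x, with a lip 10 mm high along its low front edge. Origin: centre of its underside; foot of the lip on the board is at x = -45 mm, z = 22 mm
- macaron_0: round macaron, 47 mm across, 28 mm thick, 18 g, fragile; origin at the centre of its underside, z out of its domed top; grip it across its own x or y axis (46 mm). At first it already lies flat in box_a, about 50 mm from the middle toward one end
- macaron_1: round macaron, 47 mm across, 28 mm thick, 18 g, fragile; origin at the centre of its underside, z out of its domed top; grip it across its own x or y axis (46 mm). At first it lies tipped on the stand's board against the lip, its y axis along the board, 25 mm or more from neighbours and side rims
- macaron_2: round macaron, 47 mm across, 28 mm thick, 18 g, fragile; origin at the centre of its underside, z out of its domed top; grip it across its own x or y axis (46 mm). At first it lies tipped on the stand's board against the lip, its y axis along the board, 25 mm or more from neighbours and side rims
- macaron_3: round macaron, 47 mm across, 28 mm thick, 18 g, fragile; origin at the centre of its underside, z out of its domed top; grip it across its own x or y axis (46 mm). At first it lies tipped on the stand's board against the lip, its y axis along the board, 25 mm or more from neighbours and side rims
- box_a: long open yellow carton, white inside, fixed, 60 (x) by 206 (y) by 44 mm high; inside 56 by 202 mm, walls 2 mm, floor 2 mm up; origin: centre of its underside, +x toward the back edge (30 mm behind, 44 mm up) where the 60 mm deep lid is hinged; open it stands to 105 mm. Two macarons fit with finger room about 50 mm either side of the middle. Holds one macaron at first
- box_b: long open yellow carton, white inside, fixed, 60 (x) by 206 (y) by 44 mm high; inside 56 by 202 mm, walls 2 mm, floor 2 mm up; origin: centre of its underside, +x toward the back edge (30 mm behind, 44 mm up) where the 60 mm deep lid is hinged; open it stands to 105 mm. Two macarons fit with finger room about 50 mm either side of the middle. Empty at first
- box_a_lid (a joint): angle of the lid of box_a about its crease (back edge): 0 shut, 1.57 upright, 1.85 fully open. Light card, 2 mm, with a 8 mm tuck flap on its free edge that points inward over the box; the crease holds it near upright, but pushed forward from behind to below about 1.3 it falls shut by itself
- box_b_lid (a joint): angle of the lid of box_b about its crease (back edge): 0 shut, 1.57 upright, 1.85 fully open. Light card, 2 mm, with a 8 mm tuck flap on its free edge that points inward over the box; the crease holds it near upright, but pushed forward from behind to below about 1.3 it falls shut by itself
- seal_tape: roll of tape lying flat, 73 mm across, 18 mm high; it is not part of the job and must stay where it is; origin at the centre of its underside
- gift_tags: small flat stack of gift tags, 86 by 56 by 12 mm; it is not part of the job and must stay where it is; origin at the centre of its underside
- spool: ribbon spool, 43 mm across, 19 mm high; it is not part of the job and must stay where it is; origin at the centre of its underside
Not all that is in view belongs to the job. Leave any green look-alike of the macaron_1 alone. What is shaped like the macaron_3 but purple is not meant.

How it is judged:
On the way, in this order (a step that is already met when the one before it is completed fails the run):
1. one macaron from the stand is laid flat in the empty box and let go ((((x of macaron_1 in the frame of box_b between -0.02 and 0.02 m and y of macaron_1 in the frame of box_b between -0.085 and 0.085 m and z of macaron_1 in the frame of box_b between -0.004 and 0.008 m and angle between macaron_1's own z axis and vertical below 0.15 rad) and contact force between the fingers and macaron_1 below 0.05 N) or ((x of macaron_2 in the frame of box_b between -0.02 and 0.02 m and y of macaron_2 in the frame of box_b between -0.085 and 0.085 m and z of macaron_2 in the frame of box_b between -0.004 and 0.008 m and angle between macaron_2's own z axis and vertical below 0.15 rad) and contact force between the fingers and macaron_2 below 0.05 N) or ((x of macaron_3 in the frame of box_b between -0.02 and 0.02 m and y of macaron_3 in the frame of box_b between -0.085 and 0.085 m and z of macaron_3 in the frame of box_b between -0.004 and 0.008 m and angle between macaron_3's own z axis and vertical below 0.15 rad) and contact force between the fingers and macaron_3 below 0.05 N))), for 0.2 s.
2. then one is laid beside the first in the other box and let go ((((x of macaron_1 in the frame of box_a between -0.02 and 0.02 m and y of macaron_1 in the frame of box_a between -0.085 and 0.085 m and z of macaron_1 in the frame of box_a between -0.004 and 0.008 m and angle between macaron_1's own z axis and vertical below 0.15 rad) and contact force between the fingers and macaron_1 below 0.05 N) or ((x of macaron_2 in the frame of box_a between -0.02 and 0.02 m and y of macaron_2 in the frame of box_a between -0.085 and 0.085 m and z of macaron_2 in the frame of box_a between -0.004 and 0.008 m and angle between macaron_2's own z axis and vertical below 0.15 rad) and contact force between the fingers and macaron_2 below 0.05 N) or ((x of macaron_3 in the frame of box_a between -0.02 and 0.02 m and y of macaron_3 in the frame of box_a between -0.085 and 0.085 m and z of macaron_3 in the frame of box_a between -0.004 and 0.008 m and angle between macaron_3's own z axis and vertical below 0.15 rad) and contact force between the fingers and macaron_3 below 0.05 N))), for 0.2 s.
3. then the last one is laid in the box that was empty, which now holds two (((((x of macaron_1 in the frame of box_b between -0.02 and 0.02 m and y of macaron_1 in the frame of box_b between -0.085 and 0.085 m and z of macaron_1 in the frame of box_b between -0.004 and 0.008 m and angle between macaron_1's own z axis and vertical below 0.15 rad) and contact force between the fingers and macaron_1 below 0.05 N) and ((x of macaron_2 in the frame of box_b between -0.02 and 0.02 m and y of macaron_2 in the frame of box_b between -0.085 and 0.085 m and z of macaron_2 in the frame of box_b between -0.004 and 0.008 m and angle between macaron_2's own z axis and vertical below 0.15 rad) and contact force between the fingers and macaron_2 below 0.05 N)) or (((x of macaron_1 in the frame of box_b between -0.02 and 0.02 m and y of macaron_1 in the frame of box_b between -0.085 and 0.085 m and z of macaron_1 in the frame of box_b between -0.004 and 0.008 m and angle between macaron_1's own z axis and vertical below 0.15 rad) and contact force between the fingers and macaron_1 below 0.05 N) and ((x of macaron_3 in the frame of box_b between -0.02 and 0.02 m and y of macaron_3 in the frame of box_b between -0.085 and 0.085 m and z of macaron_3 in the frame of box_b between -0.004 and 0.008 m and angle between macaron_3's own z axis and vertical below 0.15 rad) and contact force between the fingers and macaron_3 below 0.05 N)) or (((x of macaron_2 in the frame of box_b between -0.02 and 0.02 m and y of macaron_2 in the frame of box_b between -0.085 and 0.085 m and z of macaron_2 in the frame of box_b between -0.004 and 0.008 m and angle between macaron_2's own z axis and vertical below 0.15 rad) and contact force between the fingers and macaron_2 below 0.05 N) and ((x of macaron_3 in the frame of box_b between -0.02 and 0.02 m and y of macaron_3 in the frame of box_b between -0.085 and 0.085 m and z of macaron_3 in the frame of box_b between -0.004 and 0.008 m and angle between macaron_3's own z axis and vertical below 0.15 rad) and contact force between the fingers and macaron_3 below 0.05 N)))), for 0.2 s.
At the end, for the whole second after the job is handed in: Each box holds two macarons (the one that lay in box_a is still in it), each flat on the floor right way up (within 0.15 rad, underside within 8 mm of the box's underside), within 20 mm of the box's long middle line and 85 mm of its middle, at rest; both lids shut (under 0.05 rad) (x of macaron_0 in the frame of box_a between -0.02 and 0.02 m and y of macaron_0 in the frame of box_a between -0.085 and 0.085 m and z of macaron_0 in the frame of box_a between -0.004 and 0.008 m and angle between macaron_0's own z axis and vertical below 0.15 rad and (((x of macaron_1 in the frame of box_a between -0.02 and 0.02 m and y of macaron_1 in the frame of box_a between -0.085 and 0.085 m and z of macaron_1 in the frame of box_a between -0.004 and 0.008 m and angle between macaron_1's own z axis and vertical below 0.15 rad) and (x of macaron_2 in the frame of box_b between -0.02 and 0.02 m and y of macaron_2 in the frame of box_b between -0.085 and 0.085 m and z of macaron_2 in the frame of box_b between -0.004 and 0.008 m and angle between macaron_2's own z axis and vertical below 0.15 rad) and (x of macaron_3 in the frame of box_b between -0.02 and 0.02 m and y of macaron_3 in the frame of box_b between -0.085 and 0.085 m and z of macaron_3 in the frame of box_b between -0.004 and 0.008 m and angle between macaron_3's own z axis and vertical below 0.15 rad)) or ((x of macaron_2 in the frame of box_a between -0.02 and 0.02 m and y of macaron_2 in the frame of box_a between -0.085 and 0.085 m and z of macaron_2 in the frame of box_a between -0.004 and 0.008 m and angle between macaron_2's own z axis and vertical below 0.15 rad) and (x of macaron_1 in the frame of box_b between -0.02 and 0.02 m and y of macaron_1 in the frame of box_b between -0.085 and 0.085 m and z of macaron_1 in the frame of box_b between -0.004 and 0.008 m and angle between macaron_1's own z axis and vertical below 0.15 rad) and (x of macaron_3 in the frame of box_b between -0.02 and 0.02 m and y of macaron_3 in the frame of box_b between -0.085 and 0.085 m and z of macaron_3 in the frame of box_b between -0.004 and 0.008 m and angle between macaron_3's own z axis and vertical below 0.15 rad)) or ((x of macaron_3 in the frame of box_a between -0.02 and 0.02 m and y of macaron_3 in the frame of box_a between -0.085 and 0.085 m and z of macaron_3 in the frame of box_a between -0.004 and 0.008 m and angle between macaron_3's own z axis and vertical below 0.15 rad) and (x of macaron_1 in the frame of box_b between -0.02 and 0.02 m and y of macaron_1 in the frame of box_b between -0.085 and 0.085 m and z of macaron_1 in the frame of box_b between -0.004 and 0.008 m and angle between macaron_1's own z axis and vertical below 0.15 rad) and (x of macaron_2 in the frame of box_b between -0.02 and 0.02 m and y of macaron_2 in the frame of box_b between -0.085 and 0.085 m and z of macaron_2 in the frame of box_b between -0.004 and 0.008 m and angle between macaron_2's own z axis and vertical below 0.15 rad))) and linear speed of each of macaron_0, macaron_1, macaron_2, macaron_3 below 0.02 m/s and value of joint each of box_a_lid, box_b_lid below 0.05 rad); the robot touches nothing.
It fails at once if a macaron is dropped or thrown (faster than 0.7 m/s out of the fingers, a fall of about 25 mm) ((linear speed of macaron_0 above 0.7 m/s and contact force between the fingers and macaron_0 below 0.01 N) or (linear speed of macaron_1 above 0.7 m/s and contact force between the fingers and macaron_1 below 0.01 N) or (linear speed of macaron_2 above 0.7 m/s and contact force between the fingers and macaron_2 below 0.01 N) or (linear speed of macaron_3 above 0.7 m/s and contact force between the fingers and macaron_3 below 0.01 N)).
It fails at once if seal_tape is shifted by more than 30 mm (distance of seal_tape from where it was at the start of the episode above 0.03 m).
It fails at once if gift_tags is shifted by more than 30 mm (distance of gift_tags from where it was at the start of the episode above 0.03 m).
It fails at once if spool is shifted by more than 30 mm (distance of spool from where it was at the start of the episode above 0.03 m).
It also fails if it takes over 72 s, if anything falls off the work surface, if the arm or the gripper's body presses on something with over 40 N, if the wrist force passes 120 N, or if a joint passes its speed limit or range.

## Robot

A 7-joint arm with a two-finger parallel gripper is mounted at the origin on a cart in front of the work surface, level with it; the furniture and walls round the work are solid. World frame = base frame: x ahead of the robot, y to its left, z up, the work surface at z = 0. Lengths are in m, angles in rad, forces in N, time in s.
With the tool pointing down it reaches from about 0.4 to 0.875 m from the base axis. Payload 4.4 kg.
Tool frame: the origin (TCP) lies midway between the tips of the shut fingers; the grasp point (between the pads) lies 19 mm behind it; z points along the fingers, y is the line along which they close (so a half turn about z gives the same grasp; the last joint's range is limited). The gripper opens to 85 mm and grips with 20 to 120 N. Pads are 22 mm wide; open, the fingers measure 114 mm over their backs; the gripper's body (76 mm by 85 mm) begins 54 mm behind the grasp point. The pads swing forward as they close: fully open they stand 13 mm farther back than shut.
Start: joints at [-1.382, 0.628, 0.038, 1.517, -0.027, 0.996, -0.02], TCP at [0.164, 0.629, 0.231] pointing down, gripper open.
Joint ranges: [-3.06, 3.06], [-0.37, 2.12], [-1.25, 1.32], [0.18, 2.47], [-1.1, 4.24], [0.23, 1.98], [-2.94, 2.94]. Speed limits (rad/s): [2.57, 2.57, 3.14, 3.14, 3.14, 3.14, 3.14].

## Interface

Orientations are given as a unit quaternion [x, y, z, w].
In Python, from cell import sense, capture, camera_params, job_done gives the robot as it stands.
- The arm moves only by the tool send_rows, never from a script. Its argument "series" is a list of rows, each an object with "dp": the shift along the tool's x, y, z in units of 40 mm (1.0 is 40 mm), a list of three; "delta_rot": the turn, a rotation vector about the tool's x, y, z in units of 10 degrees (1.0 is 10 degrees), a list of three; "claw": the closure, from -1 (fully open) to 1 (shut). A call has 1 to 8 rows; each row shifts and turns the commanded pose from where the row before left it, along the tool's axes as they then stand; what a row does not reach is not made up. A row lasts 1/8 s, in which the tool goes at most 62.5 mm and 10.7 degrees, less where a joint would pass 70% of its speed; a pose out of reach is approached as far as the arm can. A call is refused whole if a number of a shift passes 1 or a number of a turn 1, either way. A call with a gripper value outside its range is refused whole. The fingers move at their own pace and stop on an object; "newtons" is the grip in N (left out, the last holds). Time passes only in rows, so rows that do not move let the fingers close. It gives the time, the measured TCP pose, the force, the opening and the grip force at its end, in the units of the state.
- sense(): the state, without advancing time (a new reading comes with each control period).
- capture(name): name is "side" or "top" or "wrist"; returns the picture (420x560x3 uint8, blue, green, red); there is no depth.
- camera_params(name): a dict with "fov_y" (degrees; the focal length in pixels is half the picture's height over the tangent of half this angle, whatever the lens; pixels are square), "cx", "cy" (the principal point, pixels), "R" (3x3) and "t" (3): a world point X has camera coordinates R X + t; the wrist camera has in their place "mount" (4x4, takes a point from camera to tool coordinates, whose origin is the TCP and whose axes are the flange's). Camera axes: x right, y down, z forward; pixel columns grow to the right and rows downward; lengths in m; the calibration is good to about 2 mm. A picture is of the moment at which its call begins: read the wrist's pose just before it. camera_params takes no time and is no camera call.
- job_done(): hands the job in; it is judged then, once.
The state is a dict: "time": time; "q": joint angles; "joint_velocities": joint speeds; "joint_torque": joint torques, N m; "ee_pos": TCP position; "ee_rot": TCP orientation; "force": force on the tool from outside, world axes, zero at the start; "wrist_torque": the same for the moment, N m; "grip_width": finger opening in m; "finger_force": force on a finger pad.
Only numpy, scipy, OpenCV 4.12 (cv2) and the standard library are available. Lean on these libraries where they do the work, as an engineer would, in place of code of your own. Each camera call takes 0.05 s, during which the arm holds its last target. There are 200 camera calls.

## Working session

There is one attempt and no reset: what is moved stays moved. The work goes in short steps, Python scripts to look and compute and a tool call to move; the robot and the scene stay as the last step left them, time stands still between calls to the robot, and variables do not carry over. Pictures are saved under pics/ and viewed, at most 10 in all, crops included, and the job is handed in when it is done.

Besides the shell and the picture viewer there is one more tool, called after "Emit:" as name([rows], argument=value, ...), one row to a line, values as JSON. send_rows: Moves the arm, as the interface text tells. Its arguments: {"type":"object","properties":{"series":{"type":"array","items":{"type":"object","properties":{"dp":{"type":"array","items":{"type":"number"}},"delta_rot":{"type":"array","items":{"type":"number"}},"claw":{"type":"number"}}}},"newtons":{"type":"number"}},"required":["series"]}

```bash
mkdir -p pics; ls; python3 - <<'E'
from cell import *
import cv2,numpy as np
np.set_printoptions(precision=4,suppress=True)
print(sense())
for n in("top","side","wrist"):
    print(n,camera_params(n)); cv2.imwrite(f"pics/{n}0.png",capture(n))
cv2.imwrite("pics/both0.png",np.vstack([0*cv2.imread("pics/top0.png")[:0],cv2.imread("pics/top0.png")]))
E
```

```text
pics
{'time': 0.0, 'q': array([-1.3818,  0.6294,  0.0384,  1.5184, -0.027 ,  0.9963, -0.02  ]), 'joint_velocities': array([-0.0007, -0.0017, -0.0001, -0.0008,  0.0001,  0.0006, -0.    ]), 'joint_torque': array([ -0.001 , -56.3403,   1.2261, -19.3449,   0.0111,   0.0107,
         0.    ]), 'ee_pos': array([0.1637, 0.6284, 0.2304]), 'ee_rot': array([ 0.127 ,  0.9919, -0.001 , -0.0001]), 'force': array([-0.2415, -0.2507, -0.4782]), 'wrist_torque': array([-0.0682, -0.0204, -0.0641]), 'finger_force': 0.0, 'grip_width': 0.08514879601361086}
top {'fov_y': 56.223478895808725, 'cx': 281.9677721257207, 'cy': 211.9159310648483, 'R': array([[ 0.0966, -0.9953, -0.0029],
       [-0.9724, -0.0937, -0.2136],
       [ 0.2123,  0.0235, -0.9769]]), 't': array([-0.0608,  0.5727,  0.8754])}
side {'fov_y': 42.70330749491952, 'cx': 289.3125721105459, 'cy': 200.10604822631697, 'R': array([[ 0.4833,  0.8754,  0.008 ],
       [ 0.6908, -0.3757, -0.6178],
       [-0.5379,  0.3041, -0.7863]]), 't': array([-0.2801, -0.3717,  2.0998])}
wrist {'fov_y': 71.5192082818453, 'cx': 274.38644880900057, 'cy': 209.48546015198204, 'mount': array([[ 0.0001, -0.9543, -0.2989,  0.0755],
       [ 1.    ,  0.0005, -0.0012, -0.0004],
       [ 0.0013, -0.2989,  0.9543, -0.1435],
       [ 0.    ,  0.    ,  0.    ,  1.    ]])}
```

View pics/top0.png

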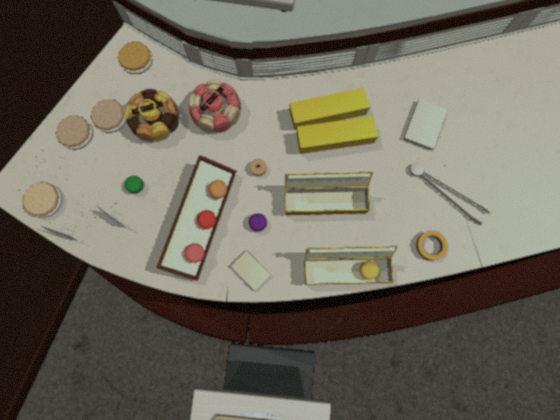

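View pics/side0.png

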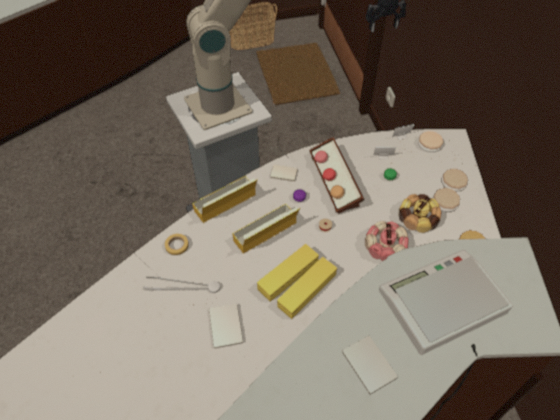

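Stand targets by pixel in the top view: orange (218,189), red (206,219) and pink (194,253). The green one at (134,184) and the purple one at (258,222) lie off the stand, so they are look-alikes to leave alone. Box_a at (350,270) already holds the yellow macaron at (370,270). Box_b at (327,200) is empty. I'll confirm these in one enlarged crop.

```bash
cat > h.py <<'E'
import numpy as np, cv2
from cell import *
from scipy.spatial.transform import Rotation as Ro
np.set_printoptions(precision=4,suppress=True)
def ray(n,u,v,s=None):
    c=camera_params(n); f=210/np.tan(np.radians(c["fov_y"])/2)
    d=np.array([(u-c["cx"])/f,(v-c["cy"])/f,1.])
    if n=="wrist":
        M=c["mount"]; R=Ro.from_quat(s["ee_rot"]).as_matrix()
        return s["ee_pos"]+R@M[:3,3], R@M[:3,:3]@d
    R=np.array(c["R"]); return -R.T@np.array(c["t"]), R.T@d
def onz(n,u,v,z,s=None):
    o,d=ray(n,u,v,s); return o+d*(z-o[2])/d[2]
def tri(r1,r2):
    (o1,d1),(o2,d2)=r1,r2
    k=np.linalg.lstsq(np.c_[d1,-d2],o2-o1,rcond=None)[0]
    a,b=o1+k[0]*d1,o2+k[1]*d2; return (a+b)/2,np.linalg.norm(a-b)
E
python3 - <<'E'
from h import *
t=cv2.imread("pics/top0.png"); s=cv2.imread("pics/side0.png")
cv2.imwrite("pics/crop1.png",cv2.resize(t[150:296,150:410],None,fx=3,fy=3,interpolation=cv2.INTER_CUBIC))
def blobs(im,roi):
    x0,y0,x1,y1=roi; h=cv2.cvtColor(im,cv2.COLOR_BGR2HSV); m=((h[...,1]>110)&(h[...,2]>110)).astype(np.uint8)
    k=np.zeros_like(m);k[y0:y1,x0:x1]=m[y0:y1,x0:x1]
    n,l,st,c=cv2.connectedComponentsWithStats(k)
    return [(c[i],st[i,4],im[l==i].mean(0).round()) for i in range(1,n) if st[i,4]>60]
T=blobs(t,(160,170,234,275));S=blobs(s,(305,140,360,208))
for a in T:print("top",*a)
for a in S:print("side",*a)
T.sort(key=lambda a:a[0][1]);S.sort(key=lambda a:-a[0][1])
for a,b in zip(T,S): print(*tri(ray("top",*a[0]),ray("side",*b[0])), onz("top",*a[0],.047))
E
```

```text
top [217.3527 188.9129] 241 [ 70. 115. 157.]
top [206.1969 219.2471] 259 [ 54.  58. 156.]
top [194.1832 252.7405] 262 [ 84.  88. 162.]
side [328.72  174.056] 125 [ 70.  76. 169.]
side [336.6748 191.6911] 123 [ 89. 132. 174.]
[0.6217 0.1574 0.0437] 0.0034726348203686745 [0.6214 0.1584 0.047 ]
[0.5435 0.1743 0.0442] 0.0032734274209833703 [0.5435 0.1753 0.047 ]
```

View pics/crop1.png

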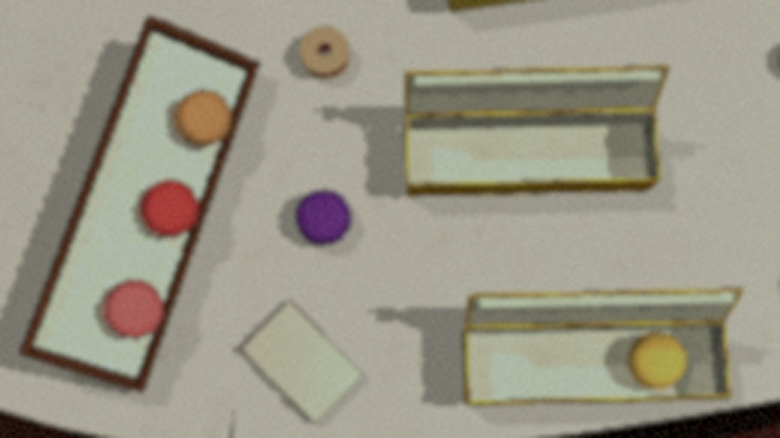

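The crop shows the three targets against the lip on the right side of the stand. Box_b's hinge line runs (412,117)-(656,108) and its front rim (408,186)-(656,180). For box_a they are (470,328)-(722,320) and (470,402)-(728,394), in crop pixels. The purple and green macarons are off the stand.

```bash
cat >> h.py <<'E'
def P(a,b,z):
    return onz("top",(a+.5)/3-.5+150,(b+.5)/3-.5+150,z)
E
python3 - <<'E'
from h import *
for nm,L in dict(b=[(412,117),(656,108),(408,186),(656,180)],a=[(470,328),(722,320),(470,402),(728,394)]).items():
    p=[P(*q,.044) for q in L]; 
    for q in p: print(nm,q[:2])
    y=(p[0]-p[1])+(p[2]-p[3]); print("  centre",sum(p)[:2]/4,"yaw",np.degrees(np.arctan2(-y[0],y[1])),"len",np.linalg.norm(p[0]-p[1]),np.linalg.norm(p[2]-p[3]),"depth",np.linalg.norm(p[0]-p[2]),np.linalg.norm(p[1]-p[3]))
A,B,C,D=P(150,20,.073),P(257,65,.031),P(140,387,.031),P(24,350,.073)
print("stand",A,B,C,D,"len",np.linalg.norm(A-D),np.linalg.norm(B-C),"depth",np.linalg.norm((A-B)[:2]),np.linalg.norm((C-D)[:2]))
for v in(A-D,B-C):print("long dir deg",np.degrees(np.arctan2(v[1],v[0])))
for u,v in((217.35,188.91),(206.2,219.25),(194.18,252.74)):print(onz("top",u,v,.0455))
print("m0",onz("top",(657.5)/3+149.7,360.5/3+149.7,.018))
for n,q,z in(("spool",(323,50),.019),("purple",(323,217),.02),("tags",(302,362),.012)):print(n,P(*q,z))
print("tape",onz("top",432,246,.018))
E
```

```text
b [ 0.6393 -0.0117]
b [ 0.6661 -0.2105]
b [ 0.5813 -0.0139]
b [ 0.6055 -0.2135]
  centre [ 0.623  -0.1124] yaw 7.304001285838987 len 0.20062344056365117 0.20109765399458895 depth 0.05807316155720097 0.06069286043372315
a [ 0.4717 -0.0735]
a [ 0.4972 -0.271 ]
a [ 0.4144 -0.0782]
a [ 0.4399 -0.2779]
  centre [ 0.4558 -0.1752] yaw 7.31137393718677 len 0.19921887315650372 0.20125808150082908 depth 0.057500291452143346 0.057639076851779665
stand [0.692  0.2069 0.073 ] [0.6756 0.1225 0.031 ] [0.4014 0.1823 0.031 ] [0.4193 0.2651 0.073 ] len 0.27877172000510814 0.28066543905479546 depth 0.08593523218369926 0.08470786630721822
long dir deg -12.050442114820916
long dir deg -12.298076083951736
[0.6218 0.1587 0.0455]
[0.5438 0.1756 0.0455]
[0.4607 0.1928 0.0455]
m0 [ 0.4628 -0.2274  0.018 ]
spool [0.6981 0.0699 0.019 ]
purple [0.5537 0.0539 0.02  ]
tags [0.4344 0.0584 0.012 ]
tape [ 0.5356 -0.3783  0.018 ]
```

```bash
cat >> h.py <<'E'
import json
def axes(az,lean):
    """tool x heads to azimuth az; the tool's back leans by lean deg away from az (negative: toward az)"""
    a,l=np.radians(az),np.radians(lean); h=np.array([np.cos(a),np.sin(a),0]);Z=np.array([0,0,1.])
    b=-np.sin(l)*h+np.cos(l)*Z; x=np.cos(l)*h+np.sin(l)*Z
    return np.c_[x,np.cross(-b,x),-b]
def plan(*wps,claw=None,p=None,R=None,maxstep=.95):
    s=sense(); p=s["ee_pos"] if p is None else p; R=Ro.from_quat(s["ee_rot"]).as_matrix() if R is None else R
    out=[]
    for q,Q in wps:
        q=np.array(q); rv=Ro.from_matrix(R.T@Q).as_rotvec()
        n=int(np.ceil(max(np.abs(q-p).max()/.04/maxstep,np.linalg.norm(q-p)/.058,np.abs(np.degrees(rv)).max()/9.5,1)))
        st=Ro.from_rotvec(rv/n).as_matrix()
        for i in range(n):
            r=dict(dp=np.round(R.T@(q-p)/n/.04,2).tolist())
            if np.linalg.norm(rv)>.005:r["delta_rot"]=np.round(np.degrees(rv)/n/10,2).tolist()
            if claw is not None:r["claw"]=claw
            out.append(r); R=R@st if i<n-1 else Q
            if i==n-1:pass
        p=q
    print(len(out));[print(json.dumps(out[i:i+8])) for i in range(0,len(out),8)]
XS=np.array([np.cos(np.radians(78)),np.sin(np.radians(78)),0]);Z=np.array([0,0,1.])
RS=axes(78,8); BB=-RS[:,2]
M=[np.array([.6218,.1587,.0455]),np.array([.5438,.1756,.0455]),np.array([.4607,.1928,.0455])]
BX={"a":np.array([.4558,-.1752,0]),"b":np.array([.6230,-.1124,0])}; BY=7.3
def spot(b,y): a=np.radians(BY); return BX[b]+y*np.array([-np.sin(a),np.cos(a),0])
RB=axes(BY+180,-17)
E
python3 - <<'E'
from h import *
print(RS,RB)
plan((M[0]+.07*BB,RS),claw=-.4)
E
```

```text
[[ 0.2059  0.9781  0.0289]
 [ 0.9686 -0.2079  0.1361]
 [ 0.1392  0.     -0.9903]] [[-0.9486 -0.1271  0.29  ]
 [-0.1215  0.9919  0.0372]
 [-0.2924  0.     -0.9563]]
13
[{"dp": [-1.08, -0.67, 0.22], "delta_rot": [-0.05, 0.05, 0.67], "claw": -0.4}, {"dp": [-1.15, -0.54, 0.21], "delta_rot": [-0.05, 0.05, 0.67], "claw": -0.4}, {"dp": [-1.21, -0.4, 0.19], "delta_rot": [-0.05, 0.05, 0.67], "claw": -0.4}, {"dp": [-1.25, -0.26, 0.18], "delta_rot": [-0.05, 0.05, 0.67], "claw": -0.4}, {"dp": [-1.28, -0.11, 0.17], "delta_rot": [-0.05, 0.05, 0.67], "claw": -0.4}, {"dp": [-1.28, 0.03, 0.16], "delta_rot": [-0.05, 0.05, 0.67], "claw": -0.4}, {"dp": [-1.27, 0.18, 0.15], "delta_rot": [-0.05, 0.05, 0.67], "claw": -0.4}, {"dp": [-1.24, 0.33, 0.14], "delta_rot": [-0.05, 0.05, 0.67], "claw": -0.4}]
[{"dp": [-1.2, 0.47, 0.13], "delta_rot": [-0.05, 0.05, 0.67], "claw": -0.4}, {"dp": [-1.13, 0.61, 0.13], "delta_rot": [-0.05, 0.05, 0.67], "claw": -0.4}, {"dp": [-1.06, 0.73, 0.12], "delta_rot": [-0.05, 0.05, 0.67], "claw": -0.4}, {"dp": [-0.96, 0.85, 0.12], "delta_rot": [-0.05, 0.05, 0.67], "claw": -0.4}, {"dp": [-0.86, 0.96, 0.12], "delta_rot": [-0.05, 0.05, 0.67], "claw": -0.4}]
```

```bash
sed -i 's#np.linalg.norm(q-p)/.058#np.linalg.norm(q-p)/.0385#' h.py; python3 - <<'E'
from h import *
plan((M[0]+.07*BB,RS),claw=-.4)
E
```

```text
18
[{"dp": [-0.78, -0.48, 0.16], "delta_rot": [-0.03, 0.04, 0.48], "claw": -0.4}, {"dp": [-0.82, -0.42, 0.15], "delta_rot": [-0.03, 0.04, 0.48], "claw": -0.4}, {"dp": [-0.85, -0.35, 0.15], "delta_rot": [-0.03, 0.04, 0.48], "claw": -0.4}, {"dp": [-0.88, -0.28, 0.14], "delta_rot": [-0.03, 0.04, 0.48], "claw": -0.4}, {"dp": [-0.9, -0.2, 0.13], "delta_rot": [-0.03, 0.04, 0.48], "claw": -0.4}, {"dp": [-0.92, -0.12, 0.13], "delta_rot": [-0.03, 0.04, 0.48], "claw": -0.4}, {"dp": [-0.92, -0.05, 0.12], "delta_rot": [-0.03, 0.04, 0.48], "claw": -0.4}, {"dp": [-0.93, 0.03, 0.11], "delta_rot": [-0.03, 0.04, 0.48], "claw": -0.4}]
[{"dp": [-0.92, 0.11, 0.11], "delta_rot": [-0.03, 0.04, 0.48], "claw": -0.4}, {"dp": [-0.91, 0.18, 0.1], "delta_rot": [-0.03, 0.04, 0.48], "claw": -0.4}, {"dp": [-0.89, 0.26, 0.1], "delta_rot": [-0.03, 0.04, 0.48], "claw": -0.4}, {"dp": [-0.87, 0.33, 0.1], "delta_rot": [-0.03, 0.04, 0.48], "claw": -0.4}, {"dp": [-0.84, 0.41, 0.09], "delta_rot": [-0.03, 0.04, 0.48], "claw": -0.4}, {"dp": [-0.8, 0.47, 0.09], "delta_rot": [-0.03, 0.04, 0.48], "claw": -0.4}, {"dp": [-0.76, 0.54, 0.09], "delta_rot": [-0.03, 0.04, 0.48], "claw": -0.4}, {"dp": [-0.71, 0.6, 0.09], "delta_rot": [-0.03, 0.04, 0.48], "claw": -0.4}]
[{"dp": [-0.66, 0.66, 0.09], "delta_rot": [-0.03, 0.04, 0.48], "claw": -0.4}, {"dp": [-0.6, 0.71, 0.09], "delta_rot": [-0.03, 0.04, 0.48], "claw": -0.4}]
```

Emit:
send_rows([
  {"dp": [-0.78, -0.48, 0.16], "delta_rot": [-0.03, 0.04, 0.48], "claw": -0.4},
  {"dp": [-0.82, -0.42, 0.15], "delta_rot": [-0.03, 0.04, 0.48], "claw": -0.4},
  {"dp": [-0.85, -0.35, 0.15], "delta_rot": [-0.03, 0.04, 0.48], "claw": -0.4},
  {"dp": [-0.88, -0.28, 0.14], "delta_rot": [-0.03, 0.04, 0.48], "claw": -0.4},
  {"dp": [-0.9, -0.2, 0.13], "delta_rot": [-0.03, 0.04, 0.48], "claw": -0.4},
  {"dp": [-0.92, -0.12, 0.13], "delta_rot": [-0.03, 0.04, 0.48], "claw": -0.4},
  {"dp": [-0.92, -0.05, 0.12], "delta_rot": [-0.03, 0.04, 0.48], "claw": -0.4},
  {"dp": [-0.93, 0.03, 0.11], "delta_rot": [-0.03, 0.04, 0.48], "claw": -0.4},
], newtons=20)

```text
time: 1.15
ee_pos: [0.3674, 0.4155, 0.1789]
ee_rot: [0.447, 0.894, 0.024, -0.025]
force: [0.1, 0.0, 0.2]
grip_width: 0.0598
finger_force: 0.0
```

Emit:
send_rows([
  {"dp": [-0.92, 0.11, 0.11], "delta_rot": [-0.03, 0.04, 0.48], "claw": -0.4},
  {"dp": [-0.91, 0.18, 0.1], "delta_rot": [-0.03, 0.04, 0.48], "claw": -0.4},
  {"dp": [-0.89, 0.26, 0.1], "delta_rot": [-0.03, 0.04, 0.48], "claw": -0.4},
  {"dp": [-0.87, 0.33, 0.1], "delta_rot": [-0.03, 0.04, 0.48], "claw": -0.4},
  {"dp": [-0.84, 0.41, 0.09], "delta_rot": [-0.03, 0.04, 0.48], "claw": -0.4},
  {"dp": [-0.8, 0.47, 0.09], "delta_rot": [-0.03, 0.04, 0.48], "claw": -0.4},
  {"dp": [-0.76, 0.54, 0.09], "delta_rot": [-0.03, 0.04, 0.48], "claw": -0.4},
  {"dp": [-0.71, 0.6, 0.09], "delta_rot": [-0.03, 0.04, 0.48], "claw": -0.4},
])

```text
time: 2.15
ee_pos: [0.5716, 0.204, 0.1244]
ee_rot: [0.716, 0.695, 0.045, -0.047]
force: [-0.2, 0.5, -0.7]
grip_width: 0.0598
finger_force: 0.0
```

Emit:
send_rows([
  {"dp": [-0.66, 0.66, 0.09], "delta_rot": [-0.03, 0.04, 0.48], "claw": -0.4},
  {"dp": [-0.6, 0.71, 0.09], "delta_rot": [-0.03, 0.04, 0.48], "claw": -0.4},
  {"dp": [0, 0, 0], "claw": -0.4},
  {"dp": [0, 0, 0], "claw": -0.4},
])

```text
schema error: expected keys dp, delta_rot, claw
```

```bash
cat >> h.py <<'E'
def wblobs(name,smin=110):
    s=sense(); im=capture("wrist"); cv2.imwrite(f"pics/{name}.png",im)
    h=cv2.cvtColor(im,cv2.COLOR_BGR2HSV); m=((h[...,1]>smin)&(h[...,2]>90)).astype(np.uint8)
    n,l,st,c=cv2.connectedComponentsWithStats(m)
    print("pose",s["ee_pos"],"tgt-R err",np.degrees(Ro.from_matrix(RS.T@Ro.from_quat(s["ee_rot"]).as_matrix()).as_rotvec()),s["grip_width"],s["time"])
    for i in range(1,n):
        if st[i,4]>1500: print(c[i],st[i,:],im[l==i].mean(0).round(),onz("wrist",*c[i],.0455,s))
E
python3 - <<'E'
from h import *
wblobs("w1")
E
```

```text
pose [0.5716 0.204  0.1244] tgt-R err [  1.6231  -0.5955 -10.2246] 0.05975642419377276 2.15
[522.2309  50.922 ] [ 476    0   84   97 4821] [ 37.  96. 126.] [0.7572 0.3325 0.0455]
[137.3826 247.5371] [ 107  220   63   54 2428] [ 75.  79. 156.] [0.4586 0.1911 0.0455]
[242.2665 264.6656] [ 216  238   53   53 2270] [ 53.  59. 149.] [0.5444 0.1739 0.0455]
```

View pics/w1.png

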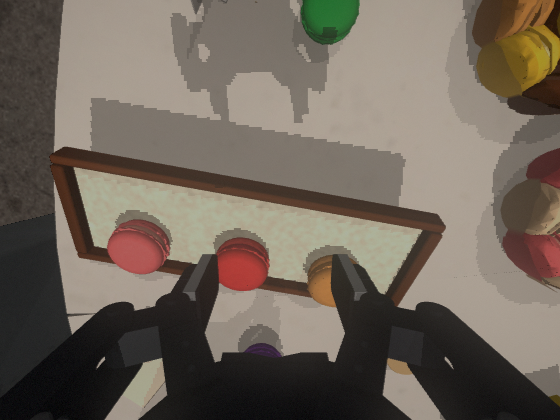

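The wrist view shows the three targets at pink (137,248), red (242,265) and orange (335,280). They agree with the top camera to within 2 mm, and only green and purple are off the stand.

```bash
sed -i 's#^M=.*#M=[np.array([.6216,.158,.0455]),np.array([.5441,.1748,.0455]),np.array([.4598,.192,.0455])]#; s#if np.linalg.norm(rv)>.005:r\["delta_rot"\]=np.round(np.degrees(rv)/n/10,2).tolist()#r["delta_rot"]=(np.round(np.degrees(rv)/n/10,2)+0).tolist()#' h.py
python3 - <<'E'
from h import *
plan((M[0]+.07*BB,RS),(M[0]+.030*BB,RS),(M[0]-.012*BB,RS),claw=-.4)
E
```

```text
6
[{"dp": [-0.6, 0.57, 0.04], "delta_rot": [-0.06, 0.04, 0.49], "claw": -0.4}, {"dp": [-0.55, 0.62, 0.04], "delta_rot": [-0.06, 0.04, 0.49], "claw": -0.4}, {"dp": [-0.0, -0.0, 0.5], "delta_rot": [0.0, 0.0, 0.0], "claw": -0.4}, {"dp": [-0.0, -0.0, 0.5], "delta_rot": [0.0, 0.0, 0.0], "claw": -0.4}, {"dp": [0.0, 0.0, 0.53], "delta_rot": [0.0, 0.0, 0.0], "claw": -0.4}, {"dp": [0.0, 0.0, 0.53], "delta_rot": [0.0, 0.0, 0.0], "claw": -0.4}]
```

Emit:
send_rows([
  {"dp": [-0.6, 0.57, 0.04], "delta_rot": [-0.06, 0.04, 0.49], "claw": -0.4},
  {"dp": [-0.55, 0.62, 0.04], "delta_rot": [-0.06, 0.04, 0.49], "claw": -0.4},
  {"dp": [0, 0, 0.4], "delta_rot": [0, 0, 0], "claw": -0.4},
  {"dp": [0, 0, 0], "delta_rot": [0, 0, 0], "claw": -0.4},
  {"dp": [0, 0, 0], "delta_rot": [0, 0, 0], "claw": -0.4},
])

```text
time: 2.82
ee_pos: [0.6148, 0.1602, 0.0995]
ee_rot: [0.771, 0.633, 0.053, -0.048]
force: [0.1, -0.2, -0.0]
grip_width: 0.0598
finger_force: 0.0
```

```bash
python3 - <<'E'
from h import *
wblobs("w2")
plan((M[0]+.030*BB,RS),(M[0]-.012*BB,RS),claw=-.4)
E
```

```text
pose [0.6148 0.1602 0.0995] tgt-R err [ 0.5161  0.1955 -0.693 ] 0.059788714449986236 2.825
[539.2133  69.566 ] [ 504   33   56   62 1735] [ 57.  59. 124.] [0.8099 0.2389 0.0455]
[527.7879 168.4125] [ 492  138   68   64 2919] [ 64.  67. 135.] [0.7987 0.1749 0.0455]
[ 54.5518 237.1075] [  17  206   78   61 3367] [ 72.  75. 155.] [0.4571 0.1918 0.0455]
[171.4901 238.5445] [ 112  207   96   62 3348] [ 53.  59. 152.] [0.5412 0.1742 0.0455]
[281.8724 241.6573] [ 218  209  114   61 3455] [ 62. 104. 149.] [0.6201 0.1563 0.0455]
3
[{"dp": [-0.21, 0.17, 0.59], "delta_rot": [-0.05, -0.02, 0.07], "claw": -0.4}, {"dp": [0.0, 0.0, 0.53], "delta_rot": [0.0, 0.0, 0.0], "claw": -0.4}, {"dp": [0.0, 0.0, 0.53], "delta_rot": [0.0, 0.0, 0.0], "claw": -0.4}]
```

Emit:
send_rows([
  {"dp": [-0.21, 0.16, 0.59], "delta_rot": [-0.05, -0.02, 0.07], "claw": -0.4},
  {"dp": [0, 0, 0], "delta_rot": [0, 0, 0], "claw": -0.4},
  {"dp": [0, 0, 0.53], "delta_rot": [0, 0, 0], "claw": -0.4},
  {"dp": [0, 0, 0.5], "delta_rot": [0, 0, 0], "claw": -0.4},
  {"dp": [0, 0, 0], "delta_rot": [0, 0, 0], "claw": -0.4},
  {"dp": [0, 0, 0], "delta_rot": [0, 0, 0], "claw": -0.4},
])

```text
time: 3.62
ee_pos: [0.6222, 0.1581, 0.0341]
ee_rot: [0.776, 0.627, 0.054, -0.043]
force: [0.5, -0.3, 0.8]
grip_width: 0.0594
finger_force: 0.0
```

```bash
python3 - <<'E'
from h import *
s=sense(); d=s["ee_pos"]-(M[0]-.012*BB); print("offset in tool axes mm",RS.T@d*1e3,s["force"])
print(np.degrees(Ro.from_matrix(RS.T@Ro.from_quat(s["ee_rot"]).as_matrix()).as_rotvec()))
E
```

```text
offset in tool axes mm [-1.3951  0.5212 -0.6457] [ 0.5388 -0.2937  0.7918]
[-0.0651 -0.0462  0.132 ]
```

Well aligned. Next: grip, then lift along the tool axis.

Emit:
send_rows([
  {"dp": [0, 0, 0], "delta_rot": [0, 0, 0], "claw": 0.3},
  {"dp": [0, 0, 0], "delta_rot": [0, 0, 0], "claw": 0.3},
  {"dp": [0, 0, 0], "delta_rot": [0, 0, 0], "claw": 0.3},
  {"dp": [0, 0, 0], "delta_rot": [0, 0, 0], "claw": 0.3},
], newtons=20)

```text
time: 4.12
ee_pos: [0.6226, 0.1581, 0.0348]
ee_rot: [0.776, 0.627, 0.055, -0.043]
force: [-0.1, -1.7, 6.1]
grip_width: 0.0464
finger_force: 22.5
```

Emit:
send_rows([
  {"dp": [0, 0, -0.3], "delta_rot": [0, 0, 0], "claw": 0.3},
  {"dp": [0, 0, -0.8], "delta_rot": [0, 0, 0], "claw": 0.3},
  {"dp": [0, 0, -0.95], "delta_rot": [0, 0, 0], "claw": 0.3},
  {"dp": [0, 0, -0.95], "delta_rot": [0, 0, 0], "claw": 0.3},
  {"dp": [0, 0, -0.5], "delta_rot": [0, 0, 0], "claw": 0.3},
  {"dp": [0, 0, 0], "delta_rot": [0, 0, 0], "claw": 0.3},
])

```text
time: 4.88
ee_pos: [0.6189, 0.1391, 0.1749]
ee_rot: [0.776, 0.627, 0.056, -0.042]
force: [-0.1, -0.1, 0.4]
grip_width: 0.0466
finger_force: 21.9
```

```bash
python3 - <<'E'
from h import *
wblobs("w3")
q=spot("b",.05)
plan((q+[-.012,0,.15],RB),claw=.3)
print(spot("b",.05),spot("b",-.05),spot("a",.05))
E
```

```text
pose [0.6189 0.1391 0.1749] tgt-R err [-0.2629  0.0376  0.1198] 0.046615447880430365 4.875
[521.9284 104.2783] [ 475   35   85  139 4862] [ 69.  72. 146.] [0.8678 0.1953 0.0455]
[100.1014 200.3242] [  74  176   55   48 1894] [ 78.  81. 160.] [0.4583 0.1916 0.0455]
[201.8726 204.5973] [ 128  176  205   47 2528] [ 56.  65. 141.] [0.5539 0.1667 0.0455]
[271.7038 274.0985] [ 225  229   95   90 6576] [ 57.  95. 141.] [0.6054 0.0824 0.0455]
[528.2104 344.3351] [ 482  292   78  119 5252] [  3. 145. 161.] [ 0.8561 -0.0528  0.0455]
12
[{"dp": [-0.42, 0.06, -0.01], "delta_rot": [-0.07, -0.14, -0.91], "claw": 0.3}, {"dp": [-0.42, -0.01, 0.0], "delta_rot": [-0.07, -0.14, -0.91], "claw": 0.3}, {"dp": [-0.42, -0.07, 0.01], "delta_rot": [-0.07, -0.14, -0.91], "claw": 0.3}, {"dp": [-0.4, -0.14, 0.02], "delta_rot": [-0.07, -0.14, -0.91], "claw": 0.3}, {"dp": [-0.37, -0.2, 0.03], "delta_rot": [-0.07, -0.14, -0.91], "claw": 0.3}, {"dp": [-0.34, -0.26, 0.03], "delta_rot": [-0.07, -0.14, -0.91], "claw": 0.3}, {"dp": [-0.29, -0.31, 0.04], "delta_rot": [-0.07, -0.14, -0.91], "claw": 0.3}, {"dp": [-0.24, -0.35, 0.04], "delta_rot": [-0.07, -0.14, -0.91], "claw": 0.3}]
[{"dp": [-0.18, -0.38, 0.04], "delta_rot": [-0.07, -0.14, -0.91], "claw": 0.3}, {"dp": [-0.11, -0.41, 0.04], "delta_rot": [-0.07, -0.14, -0.91], "claw": 0.3}, {"dp": [-0.04, -0.42, 0.03], "delta_rot": [-0.07, -0.14, -0.91], "claw": 0.3}, {"dp": [0.02, -0.42, 0.03], "delta_rot": [-0.07, -0.14, -0.91], "claw": 0.3}]
[ 0.6166 -0.0628  0.    ] [ 0.6294 -0.162   0.    ] [ 0.4494 -0.1256  0.    ]
```

View pics/w3.png

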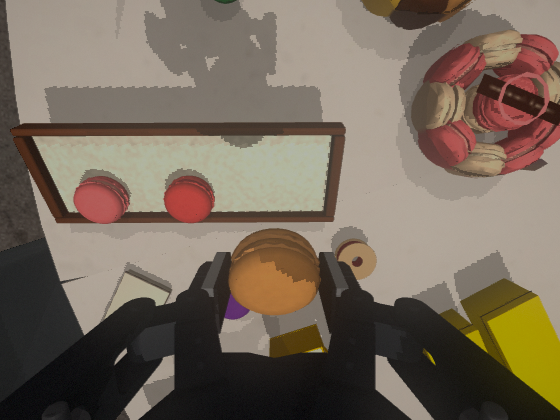

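The wrist view shows the orange macaron held level between the pads at (272,274), with the pink and red ones untouched at (102,200) and (190,200).

Emit:
send_rows([
  {"dp": [-0.42, 0.06, -0.01], "delta_rot": [-0.07, -0.14, -0.91], "claw": 0.3},
  {"dp": [-0.42, -0.01, 0.0], "delta_rot": [-0.07, -0.14, -0.91], "claw": 0.3},
  {"dp": [-0.42, -0.07, 0.01], "delta_rot": [-0.07, -0.14, -0.91], "claw": 0.3},
  {"dp": [-0.4, -0.14, 0.02], "delta_rot": [-0.07, -0.14, -0.91], "claw": 0.3},
  {"dp": [-0.37, -0.2, 0.03], "delta_rot": [-0.07, -0.14, -0.91], "claw": 0.3},
  {"dp": [-0.34, -0.26, 0.03], "delta_rot": [-0.07, -0.14, -0.91], "claw": 0.3},
  {"dp": [-0.29, -0.31, 0.04], "delta_rot": [-0.07, -0.14, -0.91], "claw": 0.3},
  {"dp": [-0.24, -0.35, 0.04], "delta_rot": [-0.07, -0.14, -0.91], "claw": 0.3},
])

```text
time: 5.92
ee_pos: [0.6076, 0.0046, 0.1555]
ee_rot: [0.253, 0.963, 0.026, 0.089]
force: [-0.0, -0.5, -0.4]
grip_width: 0.046
finger_force: 21.9
```

Emit:
send_rows([
  {"dp": [-0.18, -0.38, 0.04], "delta_rot": [-0.07, -0.14, -0.91], "claw": 0.3},
  {"dp": [-0.11, -0.41, 0.04], "delta_rot": [-0.07, -0.14, -0.91], "claw": 0.3},
  {"dp": [-0.04, -0.42, 0.03], "delta_rot": [-0.07, -0.14, -0.91], "claw": 0.3},
  {"dp": [0.02, -0.42, 0.03], "delta_rot": [-0.07, -0.14, -0.91], "claw": 0.3},
  {"dp": [0, 0, 0], "delta_rot": [0, 0, 0], "claw": 0.3},
  {"dp": [0, 0, 0], "delta_rot": [0, 0, 0], "claw": 0.3},
])

```text
time: 6.68
ee_pos: [0.6039, -0.0615, 0.1491]
ee_rot: [-0.058, 0.988, 0.009, 0.146]
force: [-0.4, 0.9, -0.6]
grip_width: 0.0464
finger_force: 21.9
```

```bash
python3 - <<'E'
from h import *
s=sense(); cv2.imwrite("pics/w4.png",capture("wrist")); print(s["ee_pos"],s["q"])
print(np.degrees(Ro.from_matrix(RB.T@Ro.from_quat(s["ee_rot"]).as_matrix()).as_rotvec()))
t=capture("top"); cv2.imwrite("pics/t4.png",cv2.resize(t[150:296,150:410],None,fx=3,fy=3,interpolation=cv2.INTER_CUBIC))
E
```

```text
[ 0.6039 -0.0615  0.1491] [ 0.234   0.5785 -0.2112  1.9975  0.2077  0.2932  1.5699]
[0.1341 0.225  0.6153]
```

View pics/w4.png

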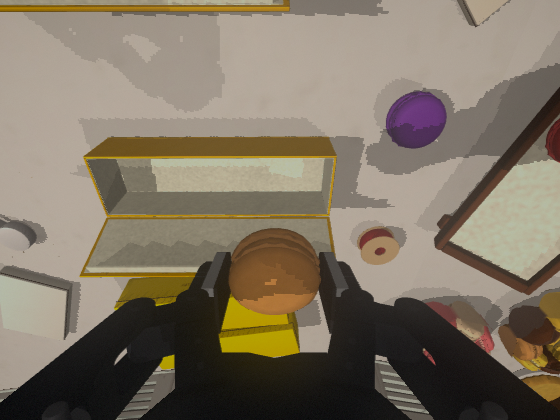

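The view shows the orange macaron held at (275,270) above box_b. The front rim runs (85,157)-(335,157), the hinge (105,216)-(331,216), and the lid stands upright with its top edge at row 275.

```bash
python3 - <<'E'
from h import *
s=sense()
p=[onz("wrist",u,v,.044,s) for u,v in((85,157),(335,157),(105,216),(331,216))]
for q in p:print(q)
y=(p[1]-p[0])+(p[3]-p[2]); print("centre",sum(p)/4,"yaw",np.degrees(np.arctan2(-y[0],y[1])),np.linalg.norm(p[1]-p[0]),np.linalg.norm(p[3]-p[2]),np.linalg.norm(p[2]-p[0]))
for u in (82,):print("lid top",onz("wrist",82,275,.104,s))
# macaron held, ray to body mid plane in tool frame
o,d=ray("wrist",275,270,s); R=Ro.from_quat(s["ee_rot"]).as_matrix()
o=R.T@(o-s["ee_pos"]); d=R.T@d
for z in(-.012,-.02):print("held tool-frame",o+d*(z-o[2])/d[2])
E
```

```text
[ 0.6075 -0.2173  0.044 ]
[ 0.5832 -0.0146  0.044 ]
[ 0.6666 -0.2132  0.044 ]
[ 0.6415 -0.0045  0.044 ]
centre [ 0.6247 -0.1124  0.044 ] yaw 6.849612075949135 0.20409895594746383 0.21025538001004285 0.05922458084584398
lid top [ 0.6801 -0.2055  0.104 ]
held tool-frame [ 0.0024 -0.0005 -0.012 ]
held tool-frame [ 0.0069 -0.0005 -0.02  ]
```

```bash
sed -i 's#"b":np.array(\[.6230#"b":np.array([.6240#; s#BY=7.3#BY=7.2#' h.py; python3 - <<'E'
from h import *
c=np.array([.0019,-.0005,-.012]); q=spot("b",.05)+[0,0,.018]-RB@c
print(q); plan((q+[0,0,.05],RB),(q+[0,0,.012],RB),(q,RB),claw=.3)
E
```

```text
[ 0.623  -0.0616  0.0071]
6
[{"dp": [0.08, -0.02, 0.78], "delta_rot": [0.0, -0.01, -0.01], "claw": 0.3}, {"dp": [0.08, -0.02, 0.78], "delta_rot": [0.0, -0.01, -0.01], "claw": 0.3}, {"dp": [0.08, -0.02, 0.78], "delta_rot": [0.0, -0.01, -0.01], "claw": 0.3}, {"dp": [0.14, -0.0, 0.45], "delta_rot": [0.0, 0.0, 0.0], "claw": 0.3}, {"dp": [0.14, -0.0, 0.45], "delta_rot": [0.0, 0.0, 0.0], "claw": 0.3}, {"dp": [0.09, -0.0, 0.29], "delta_rot": [0.0, 0.0, 0.0], "claw": 0.3}]
```

Emit:
send_rows([
  {"dp": [0.08, -0.02, 0.78], "delta_rot": [0.0, -0.01, -0.02], "claw": 0.3},
  {"dp": [0.08, -0.02, 0.78], "delta_rot": [0.0, -0.01, -0.02], "claw": 0.3},
  {"dp": [0.08, -0.02, 0.78], "delta_rot": [0.0, -0.01, -0.02], "claw": 0.3},
  {"dp": [0, 0, 0], "delta_rot": [0.0, 0.0, 0.0], "claw": 0.3},
  {"dp": [0, 0, 0], "delta_rot": [0.0, 0.0, 0.0], "claw": 0.3},
])

```text
time: 7.4
ee_pos: [0.6144, -0.0643, 0.0793]
ee_rot: [-0.063, 0.988, 0.005, 0.142]
force: [0.1, -0.2, -0.1]
grip_width: 0.0463
finger_force: 21.9
```

```bash
python3 - <<'E'
from h import *
s=sense(); print(s["q"],s["force"])
print(np.degrees(Ro.from_matrix(RB.T@Ro.from_quat(s["ee_rot"]).as_matrix()).as_rotvec()))
c=np.array([.0019,-.0005,-.012]); q=spot("b",.05)+[0,0,.018]-RB@c
plan((q+[0,0,.012],RB),(q,RB),claw=.3)
E
```

```text
[ 0.3281  0.7272 -0.3625  2.0017  0.8723  0.2439  0.9534] [ 0.0932 -0.2084 -0.0754]
[ 0.4225  0.6488 -0.1532]
3
[{"dp": [0.11, 0.03, 0.75], "delta_rot": [-0.02, -0.03, 0.01], "claw": 0.3}, {"dp": [0.11, 0.02, 0.75], "delta_rot": [-0.02, -0.03, 0.01], "claw": 0.3}, {"dp": [0.09, -0.0, 0.29], "delta_rot": [0.0, 0.0, 0.0], "claw": 0.3}]
```

```bash
cat >> h.py <<'E'
RB10=axes(BY+180,-10)
E
python3 - <<'E'
from h import *
c=np.array([.0019,-.0005,-.012]); q=spot("b",.05)+[0,0,.019]-RB10@c
print(q);plan((q+[0,0,.045],RB10),(q+[0,0,.010],RB10),(q,RB10),claw=.3)
E
```

```text
[ 0.6216 -0.0618  0.0075]
3
[{"dp": [0.01, 0.04, 0.69], "delta_rot": [-0.04, 0.64, 0.01], "claw": 0.3}, {"dp": [0.15, 0.0, 0.86], "delta_rot": [0.0, 0.0, 0.0], "claw": 0.3}, {"dp": [0.04, 0.0, 0.25], "delta_rot": [0.0, 0.0, 0.0], "claw": 0.3}]
```

Emit:
send_rows([
  {"dp": [0.0, 0.02, 0.1], "delta_rot": [-0.02, 0.32, 0.01], "claw": 0.3},
  {"dp": [0.0, 0.02, 0.2], "delta_rot": [-0.02, 0.32, 0.0], "claw": 0.3},
  {"dp": [0.0, 0.0, 0.3], "delta_rot": [0, 0, 0.0], "claw": 0.3},
  {"dp": [0, 0, 0], "delta_rot": [0.0, 0.0, 0.0], "claw": 0.3},
  {"dp": [0, 0, 0], "delta_rot": [0.0, 0.0, 0.0], "claw": 0.3},
])

```text
time: 8.02
ee_pos: [0.6182, -0.0628, 0.0554]
ee_rot: [-0.063, 0.994, 0.005, 0.086]
force: [-0.6, 0.6, 0.2]
grip_width: 0.0467
finger_force: 21.9
```

```bash
python3 - <<'E'
from h import *
s=sense(); print(s["q"],s["force"])
print(np.degrees(Ro.from_matrix(RB10.T@Ro.from_quat(s["ee_rot"]).as_matrix()).as_rotvec()))
c=np.array([.0019,-.0005,-.012]); q=spot("b",.05)+[0,0,.019]-RB10@c
plan((q+[0,0,.010],RB10),(q,RB10),claw=.3)
E
```

```text
[ 0.3804  0.811  -0.4834  1.892   0.7994  0.4435  1.0406] [-0.5732  0.6143  0.1692]
[ 0.0822  0.099  -0.0741]
2
[{"dp": [0.08, 0.01, 0.95], "delta_rot": [-0.01, -0.01, 0.01], "claw": 0.3}, {"dp": [0.04, 0.0, 0.25], "delta_rot": [0.0, 0.0, 0.0], "claw": 0.3}]
```

Emit:
send_rows([
  {"dp": [0.04, 0, 0.48], "delta_rot": [0, 0, 0], "claw": 0.3},
  {"dp": [0.04, 0, 0.45], "delta_rot": [0, -0.1, 0.0], "claw": 0.3},
  {"dp": [0.02, 0.0, 0.15], "delta_rot": [0, -0.1, 0.0], "claw": 0.3},
  {"dp": [0.02, 0, 0.12], "delta_rot": [0.0, -0.1, 0.0], "claw": 0.3},
  {"dp": [0, 0, 0], "delta_rot": [0.0, 0.0, 0.0], "claw": 0.3},
  {"dp": [0, 0, 0], "delta_rot": [0.0, 0.0, 0.0], "claw": 0.3},
])

```text
time: 8.78
ee_pos: [0.6223, -0.0623, 0.0065]
ee_rot: [-0.063, 0.992, 0.007, 0.112]
force: [0.4, 0.5, -0.3]
grip_width: 0.0467
finger_force: 22.6
```

```bash
cat >> h.py <<'E'
def chk(R):
    s=sense(); print("pos",s["ee_pos"],"q",s["q"],"F",s["force"],"grip",s["grip_width"],s["time"])
    print("rot err deg",np.degrees(Ro.from_matrix(R.T@Ro.from_quat(s["ee_rot"]).as_matrix()).as_rotvec())); return s
E
python3 - <<'E'
from h import *
s=chk(RB10);R=Ro.from_quat(s["ee_rot"]).as_matrix()
print("C14",s["ee_pos"]+R@[.0019,-.0005,-.012],spot("b",.05))
E
```

```text
pos [ 0.6223 -0.0623  0.0065] q [ 0.2958  0.8677 -0.335   1.9415  0.9913  0.2442  0.8457] F [ 0.4065  0.4756 -0.2787] grip 0.04668941063286366 8.775
rot err deg [ 0.0433 -2.8836 -0.0593]
C14 [ 0.6179 -0.0634  0.0178] [ 0.6177 -0.0628  0.    ]
```

Emit:
send_rows([
  {"dp": [0, 0, 0.03], "delta_rot": [0, 0, 0], "claw": 0.3},
  {"dp": [0, 0, 0], "delta_rot": [0, 0, 0.0], "claw": 0.3},
  {"dp": [0, 0.0, 0], "delta_rot": [0, 0, 0.0], "claw": -0.25},
  {"dp": [0, 0, 0], "delta_rot": [0.0, 0, 0.0], "claw": -0.25},
  {"dp": [0, 0, 0], "delta_rot": [0.0, 0.0, 0.0], "claw": -0.25},
  {"dp": [0, 0, 0], "delta_rot": [0.0, 0.0, 0.0], "claw": -0.25},
])

```text
time: 9.52
ee_pos: [0.623, -0.0624, 0.0059]
ee_rot: [-0.063, 0.992, 0.007, 0.112]
force: [0.0, 0.8, 0.3]
grip_width: 0.0538
finger_force: 0.0
```

Emit:
send_rows([
  {"dp": [-0.05, 0, -0.4], "delta_rot": [0, 0, 0], "claw": -0.25},
  {"dp": [-0.1, 0, -0.9], "delta_rot": [0, 0.1, 0.0], "claw": -0.3},
  {"dp": [-0.1, 0.0, -0.9], "delta_rot": [0, 0.1, 0.0], "claw": -0.4},
  {"dp": [-0.1, 0, -0.9], "delta_rot": [0.0, 0.1, 0.0], "claw": -0.4},
  {"dp": [0, 0, -0.7], "delta_rot": [0.0, 0.0, 0.0], "claw": -0.4},
  {"dp": [0, 0, 0], "delta_rot": [0.0, 0.0, 0.0], "claw": -0.4},
])

```text
time: 10.28
ee_pos: [0.6072, -0.0646, 0.1599]
ee_rot: [-0.063, 0.994, 0.005, 0.088]
force: [0.6, 0.1, -0.3]
grip_width: 0.06
finger_force: 0.0
```

```bash
python3 - <<'E'
from h import *
s=chk(RB10); im=capture("wrist"); cv2.imwrite("pics/w5.png",im)
t=capture("top"); cv2.imwrite("pics/t5.png",t)
a=np.hstack([im[60:360,80:480],cv2.resize(t[155:230,270:370],(400,300),interpolation=cv2.INTER_CUBIC)]);cv2.imwrite("pics/c5.png",a)
E
```

```text
pos [ 0.6072 -0.0646  0.1599] q [ 0.5312  0.6806 -0.7106  1.8618  0.6992  0.6606  1.13  ] F [ 0.6128  0.1192 -0.2784] grip 0.05998544104201513 10.275
rot err deg [ 0.1108 -0.1512 -0.0149]
```

View pics/c5.png

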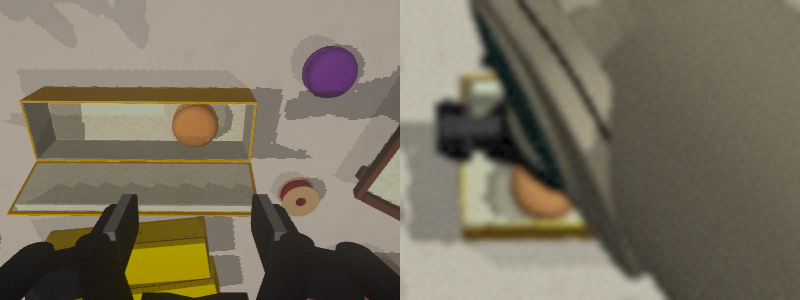

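The orange macaron lies flat in box_b, at crop position (195,125). Red goes next, into box_a, gripped with less lean.

```bash
cat >> h.py <<'E'
RS6=axes(78,19); B6=-RS6[:,2]; RB6=axes(BY+180,-6)
E
python3 - <<'E'
from h import *
plan((M[1]+.06*B6,RS6),claw=-.4)
E
```

```text
12
[{"dp": [0.1, 0.47, 0.1], "delta_rot": [-0.07, 0.16, 0.91], "claw": -0.4}, {"dp": [0.17, 0.45, 0.11], "delta_rot": [-0.07, 0.16, 0.91], "claw": -0.4}, {"dp": [0.23, 0.42, 0.12], "delta_rot": [-0.07, 0.16, 0.91], "claw": -0.4}, {"dp": [0.29, 0.37, 0.13], "delta_rot": [-0.07, 0.16, 0.91], "claw": -0.4}, {"dp": [0.34, 0.32, 0.15], "delta_rot": [-0.07, 0.16, 0.91], "claw": -0.4}, {"dp": [0.39, 0.26, 0.16], "delta_rot": [-0.07, 0.16, 0.91], "claw": -0.4}, {"dp": [0.42, 0.19, 0.17], "delta_rot": [-0.07, 0.16, 0.91], "claw": -0.4}, {"dp": [0.44, 0.12, 0.19], "delta_rot": [-0.07, 0.16, 0.91], "claw": -0.4}]
[{"dp": [0.45, 0.05, 0.2], "delta_rot": [-0.07, 0.16, 0.91], "claw": -0.4}, {"dp": [0.44, -0.02, 0.22], "delta_rot": [-0.07, 0.16, 0.91], "claw": -0.4}, {"dp": [0.43, -0.1, 0.23], "delta_rot": [-0.07, 0.16, 0.91], "claw": -0.4}, {"dp": [0.4, -0.17, 0.24], "delta_rot": [-0.07, 0.16, 0.91], "claw": -0.4}]
```

Emit:
send_rows([
  {"dp": [0.1, 0.47, 0.1], "delta_rot": [-0.07, 0.16, 0.91], "claw": -0.4},
  {"dp": [0.17, 0.45, 0.11], "delta_rot": [-0.07, 0.16, 0.91], "claw": -0.4},
  {"dp": [0.23, 0.42, 0.12], "delta_rot": [-0.07, 0.16, 0.91], "claw": -0.4},
  {"dp": [0.29, 0.37, 0.13], "delta_rot": [-0.07, 0.16, 0.91], "claw": -0.4},
  {"dp": [0.34, 0.32, 0.15], "delta_rot": [-0.07, 0.16, 0.91], "claw": -0.4},
  {"dp": [0.39, 0.26, 0.16], "delta_rot": [-0.07, 0.16, 0.91], "claw": -0.4},
  {"dp": [0.42, 0.19, 0.17], "delta_rot": [-0.07, 0.16, 0.91], "claw": -0.4},
  {"dp": [0.44, 0.12, 0.15], "delta_rot": [-0.07, 0.16, 0.91], "claw": -0.4},
])

```text
time: 11.38
ee_pos: [0.5606, 0.0822, 0.1204]
ee_rot: [0.536, 0.838, 0.093, -0.042]
force: [-0.0, 0.1, -0.4]
grip_width: 0.0594
finger_force: 0.0
```

Emit:
send_rows([
  {"dp": [0.45, 0.05, 0.1], "delta_rot": [-0.07, 0.16, 0.91], "claw": -0.4},
  {"dp": [0.44, -0.02, 0.1], "delta_rot": [-0.07, 0.16, 0.91], "claw": -0.4},
  {"dp": [0.43, -0.1, 0.1], "delta_rot": [-0.07, 0.16, 0.91], "claw": -0.4},
  {"dp": [0.4, -0.17, 0.1], "delta_rot": [-0.07, 0.16, 0.91], "claw": -0.4},
  {"dp": [0, 0, 0], "delta_rot": [0, 0, 0], "claw": -0.4},
  {"dp": [0, 0, 0], "delta_rot": [0, 0, 0], "claw": -0.4},
])

```text
time: 12.12
ee_pos: [0.5385, 0.1498, 0.1213]
ee_rot: [0.763, 0.626, 0.125, -0.1]
force: [-0.2, -0.1, 0.9]
grip_width: 0.06
finger_force: 0.0
```

```bash
python3 - <<'E'
from h import *
chk(RS6);wblobs("w6")
plan((M[1]+.06*B6,RS6),(M[1]+.028*B6,RS6),(M[1]-.013*B6,RS6),claw=-.4)
E
```

```text
pos [0.5385 0.1498 0.1213] q [ 0.1524  0.6654 -0.4308  1.9923 -0.094   0.4065 -0.2919] F [-0.195  -0.1166  0.9154] grip 0.06001474263689627 12.125
rot err deg [ 0.0118 -0.5212 -0.6613]
pose [0.5385 0.1498 0.1213] tgt-R err [-0.0517 10.4787 -0.6603] 0.06001474263689627 12.125
[234.7042 221.7376] [ 136  188  303   60 6535] [ 68.  75. 154.] [0.5123 0.1765 0.0455]
4
[{"dp": [-0.01, -0.0, 0.5], "delta_rot": [0.0, 0.05, 0.06], "claw": -0.4}, {"dp": [-0.0, -0.0, 0.8], "delta_rot": [0.0, 0.0, 0.0], "claw": -0.4}, {"dp": [0.0, 0.0, 0.51], "delta_rot": [0.0, 0.0, 0.0], "claw": -0.4}, {"dp": [0.0, 0.0, 0.51], "delta_rot": [0.0, 0.0, 0.0], "claw": -0.4}]
```

Emit:
send_rows([
  {"dp": [-0.01, 0, 0.5], "delta_rot": [0.0, 0.05, 0.06], "claw": -0.4},
  {"dp": [0, 0, 0.8], "delta_rot": [0.0, 0.0, 0.0], "claw": -0.4},
  {"dp": [0.0, 0.0, 0.5], "delta_rot": [0.0, 0.0, 0.0], "claw": -0.4},
  {"dp": [0.0, 0.0, 0.5], "delta_rot": [0.0, 0.0, 0.0], "claw": -0.4},
  {"dp": [0, 0, 0], "delta_rot": [0, 0, 0], "claw": -0.4},
  {"dp": [0, 0, 0], "delta_rot": [0, 0, 0], "claw": -0.4},
])

```text
time: 12.92
ee_pos: [0.5463, 0.1787, 0.0363]
ee_rot: [0.767, 0.621, 0.128, -0.104]
force: [0.0, 0.0, 0.1]
grip_width: 0.06
finger_force: 0.0
```

```bash
python3 - <<'E'
from h import *
s=chk(RS6); print("off mm",RS6.T@(s["ee_pos"]-(M[1]-.013*B6))*1e3)
E
```

```text
pos [0.5463 0.1787 0.0363] q [ 0.0476  0.8185 -0.3496  1.9991 -0.2339  0.2335 -0.1658] F [0.0081 0.0275 0.1182] grip 0.06000471240811797 12.925
rot err deg [ 0.0805 -0.0044  0.0354]
off mm [ 1.0643  1.3041 -2.9427]
```

Emit:
send_rows([
  {"dp": [0, 0, 0], "delta_rot": [0, 0, 0], "claw": 0.3},
  {"dp": [0, 0, 0], "delta_rot": [0, 0, 0], "claw": 0.3},
  {"dp": [0, 0, 0], "delta_rot": [0, 0, 0], "claw": 0.3},
  {"dp": [0, 0, 0], "delta_rot": [0, 0, 0], "claw": 0.3},
], newtons=20)

```text
time: 13.42
ee_pos: [0.5464, 0.1786, 0.0368]
ee_rot: [0.767, 0.62, 0.128, -0.104]
force: [-1.2, -2.9, 6.3]
grip_width: 0.0468
finger_force: 22.3
```

Emit:
send_rows([
  {"dp": [0, 0, -0.3], "delta_rot": [0, 0, 0], "claw": 0.3},
  {"dp": [0, 0, -0.8], "delta_rot": [0, 0, 0], "claw": 0.3},
  {"dp": [0, 0, -0.95], "delta_rot": [0, 0, 0], "claw": 0.3},
  {"dp": [0, 0, -0.95], "delta_rot": [0, 0, 0], "claw": 0.3},
  {"dp": [0, 0, -0.3], "delta_rot": [0, 0, 0], "claw": 0.3},
  {"dp": [0, 0, 0], "delta_rot": [0, 0, 0], "claw": 0.3},
])

```text
time: 14.18
ee_pos: [0.5373, 0.1368, 0.1614]
ee_rot: [0.767, 0.62, 0.128, -0.104]
force: [-0.6, 0.5, -0.3]
grip_width: 0.0467
finger_force: 21.6
```

```bash
python3 - <<'E'
from h import *
chk(RS6)
wblobs("w7")
q=spot("a",.05)
plan((q+[0,0,.15],RB6),claw=.3)
E
```

```text
pos [0.5373 0.1368 0.1614] q [ 0.14    0.5857 -0.3596  1.973  -0.2371  0.506  -0.1607] F [-0.6383  0.5217 -0.3346] grip 0.04668503028859976 14.175
rot err deg [0.0552 0.0027 0.0558]
pose [0.5373 0.1368 0.1614] tgt-R err [ 0.0604 11.0027  0.0503] 0.04668503028859976 14.175
[450.5757  17.3265] [ 424    0   59   41 1758] [ 41.  94. 118.] [0.75   0.3148 0.0455]
[532.2812 150.804 ] [ 503  126   56   51 1842] [ 65.  68. 135.] [0.797  0.1722 0.0455]
[203.0211 212.5209] [ 128  180  230   51 2893] [ 75.  83. 148.] [0.4781 0.18   0.0455]
[279.22   283.8673] [ 228  232  100  110 7491] [ 57.  50. 135.] [0.5347 0.0992 0.0455]
12
[{"dp": [-0.55, -0.06, -0.17], "delta_rot": [0.1, -0.14, -0.91], "claw": 0.3}, {"dp": [-0.54, -0.15, -0.15], "delta_rot": [0.1, -0.14, -0.91], "claw": 0.3}, {"dp": [-0.51, -0.24, -0.13], "delta_rot": [0.1, -0.14, -0.91], "claw": 0.3}, {"dp": [-0.47, -0.32, -0.12], "delta_rot": [0.1, -0.14, -0.91], "claw": 0.3}, {"dp": [-0.41, -0.39, -0.1], "delta_rot": [0.1, -0.14, -0.91], "claw": 0.3}, {"dp": [-0.35, -0.45, -0.08], "delta_rot": [0.1, -0.14, -0.91], "claw": 0.3}, {"dp": [-0.27, -0.5, -0.07], "delta_rot": [0.1, -0.14, -0.91], "claw": 0.3}, {"dp": [-0.19, -0.54, -0.05], "delta_rot": [0.1, -0.14, -0.91], "claw": 0.3}]
[{"dp": [-0.11, -0.57, -0.04], "delta_rot": [0.1, -0.14, -0.91], "claw": 0.3}, {"dp": [-0.02, -0.58, -0.03], "delta_rot": [0.1, -0.14, -0.91], "claw": 0.3}, {"dp": [0.08, -0.57, -0.02], "delta_rot": [0.1, -0.14, -0.91], "claw": 0.3}, {"dp": [0.16, -0.55, -0.01], "delta_rot": [0.1, -0.14, -0.91], "claw": 0.3}]
```

Emit:
send_rows([
  {"dp": [-0.55, -0.06, -0.17], "delta_rot": [0.1, -0.14, -0.91], "claw": 0.3},
  {"dp": [-0.54, -0.15, -0.15], "delta_rot": [0.1, -0.14, -0.91], "claw": 0.3},
  {"dp": [-0.51, -0.24, -0.13], "delta_rot": [0.1, -0.14, -0.91], "claw": 0.3},
  {"dp": [-0.47, -0.32, -0.12], "delta_rot": [0.1, -0.14, -0.91], "claw": 0.3},
  {"dp": [-0.41, -0.39, -0.1], "delta_rot": [0.1, -0.14, -0.91], "claw": 0.3},
  {"dp": [-0.35, -0.45, -0.08], "delta_rot": [0.1, -0.14, -0.91], "claw": 0.3},
  {"dp": [-0.27, -0.5, -0.07], "delta_rot": [0.1, -0.14, -0.91], "claw": 0.3},
  {"dp": [-0.19, -0.54, -0.05], "delta_rot": [0.1, -0.14, -0.91], "claw": 0.3},
])

```text
time: 15.22
ee_pos: [0.4782, -0.0379, 0.1522]
ee_rot: [0.246, 0.968, 0.054, -0.003]
force: [-0.8, 0.1, -0.3]
grip_width: 0.0472
finger_force: 21.5
```

Emit:
send_rows([
  {"dp": [-0.11, -0.57, -0.04], "delta_rot": [0.1, -0.14, -0.91], "claw": 0.3},
  {"dp": [-0.02, -0.58, -0.03], "delta_rot": [0.1, -0.14, -0.91], "claw": 0.3},
  {"dp": [0.08, -0.57, -0.02], "delta_rot": [0.1, -0.14, -0.91], "claw": 0.3},
  {"dp": [0.16, -0.55, -0.01], "delta_rot": [0.1, -0.14, -0.91], "claw": 0.3},
  {"dp": [0, 0, 0], "delta_rot": [0, 0, 0], "claw": 0.3},
  {"dp": [0, 0, 0], "delta_rot": [0, 0, 0], "claw": 0.3},
])

```text
time: 15.98
ee_pos: [0.4507, -0.1247, 0.1497]
ee_rot: [-0.062, 0.997, 0.007, 0.053]
force: [0.1, 0.5, -0.3]
grip_width: 0.0471
finger_force: 21.5
```

```bash
python3 - <<'E'
from h import *
chk(RB6); cv2.imwrite("pics/w8.png",capture("wrist"))
E
```

```text
pos [ 0.4507 -0.1247  0.1497] q [ 0.7034  0.5393 -0.6516  2.1677  0.612   0.5043  1.2991] F [ 0.1069  0.5102 -0.2603] grip 0.04711457199348188 15.975
rot err deg [-0.4395 -0.107   0.0962]
```

View pics/w8.png

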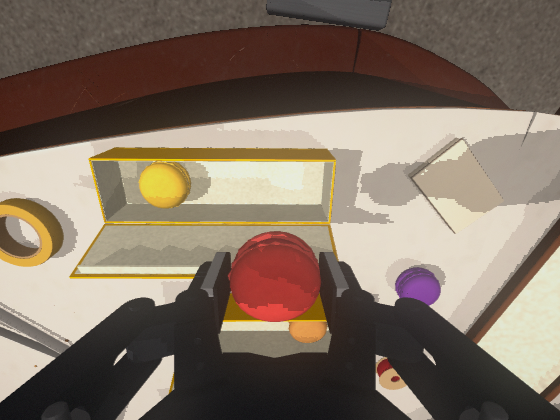

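The view shows the red macaron held at (276,275). Box_a's front rim is at (92,159)-(336,159), its hinge at (106,223)-(331,222), and the yellow macaron at (164,184). The right-hand end of the box is free.

```bash
python3 - <<'E'
from h import *
s=sense()
p=[onz("wrist",u,v,.044,s) for u,v in((92,159),(336,159),(106,223),(331,222))]
y=(p[1]-p[0])+(p[3]-p[2]); print("centre",sum(p)/4,"yaw",np.degrees(np.arctan2(-y[0],y[1])),np.linalg.norm(p[1]-p[0]),np.linalg.norm(p[3]-p[2]),np.linalg.norm(p[2]-p[0]))
print("m0",onz("wrist",164,184,.02,s)-BX["a"],"lidtop",onz("wrist",72,276,.104,s)-BX["a"])
c=np.array([-.0011,0,-.010])
o,d=ray("wrist",276,275,s); R=Ro.from_quat(s["ee_rot"]).as_matrix();o=R.T@(o-s["ee_pos"]); d=R.T@d
print("held",o+d*(c[2]-.003-o[2])/d[2])
q=spot("a",.05)+[0,0,.0175]-RB6@c
print(q);plan((q+[0,0,.06],RB6),(q+[0,0,.012],RB6),(q,RB6),claw=.3)
E
```

```text
centre [ 0.4547 -0.1754  0.044 ] yaw 7.233801586648184 0.20348461780029292 0.2058175993764967 0.05934515613491409
m0 [ 0.006  -0.0539  0.02  ] lidtop [ 0.0553 -0.0944  0.104 ]
held [ 0.0002  0.     -0.013 ]
[ 0.4495 -0.1256  0.0074]
6
[{"dp": [0.09, -0.01, 0.68], "delta_rot": [0.01, 0.0, 0.0], "claw": 0.3}, {"dp": [0.09, -0.01, 0.68], "delta_rot": [0.01, 0.0, 0.0], "claw": 0.3}, {"dp": [0.08, -0.01, 0.68], "delta_rot": [0.01, 0.0, 0.0], "claw": 0.3}, {"dp": [0.06, 0.0, 0.6], "delta_rot": [0.0, 0.0, 0.0], "claw": 0.3}, {"dp": [0.06, 0.0, 0.6], "delta_rot": [0.0, 0.0, 0.0], "claw": 0.3}, {"dp": [0.03, 0.0, 0.3], "delta_rot": [0.0, 0.0, 0.0], "claw": 0.3}]
```

Emit:
send_rows([
  {"dp": [0.08, -0.01, 0.68], "delta_rot": [0.01, 0.0, 0.0], "claw": 0.3},
  {"dp": [0.09, -0.01, 0.68], "delta_rot": [0.01, 0.0, 0.0], "claw": 0.3},
  {"dp": [0.08, -0.01, 0.68], "delta_rot": [0.01, 0.0, 0.0], "claw": 0.3},
  {"dp": [0, 0.0, 0], "delta_rot": [0.0, 0.0, 0.0], "claw": 0.3},
  {"dp": [0, 0, 0], "delta_rot": [0.0, 0.0, 0.0], "claw": 0.3},
])

```text
time: 16.65
ee_pos: [0.45, -0.1262, 0.0685]
ee_rot: [-0.063, 0.997, 0.004, 0.054]
force: [0.6, -0.1, -0.1]
grip_width: 0.0462
finger_force: 21.5
```

```bash
python3 - <<'E'
from h import *
chk(RB6);c=np.array([-.0011,0,-.010])
q=spot("a",.05)+[-.001,0,.0175]-RB6@c
print(q);plan((q+[0,0,.012],RB6),(q,RB6),claw=.3)
E
```

```text
pos [ 0.45   -0.1262  0.0685] q [ 0.5126  0.6629 -0.3909  2.2338  0.8529  0.2676  1.0833] F [ 0.6466 -0.1464 -0.1315] grip 0.046158764818854024 16.65
rot err deg [-0.0378 -0.1779 -0.0368]
[ 0.4485 -0.1256  0.0074]
3
[{"dp": [0.08, 0.01, 0.61], "delta_rot": [0.0, 0.01, 0.0], "claw": 0.3}, {"dp": [0.08, 0.01, 0.61], "delta_rot": [0.0, 0.01, 0.0], "claw": 0.3}, {"dp": [0.03, 0.0, 0.3], "delta_rot": [0.0, 0.0, 0.0], "claw": 0.3}]
```

Emit:
send_rows([
  {"dp": [0.06, 0.01, 0.5], "delta_rot": [0.0, 0.12, 0.0], "claw": 0.3},
  {"dp": [0.06, 0.01, 0.5], "delta_rot": [0.0, 0.12, 0.0], "claw": 0.3},
  {"dp": [0, 0.0, 0], "delta_rot": [0.0, 0.0, 0.0], "claw": 0.3},
  {"dp": [0, 0, 0], "delta_rot": [0.0, 0.0, 0.0], "claw": 0.3},
])

```text
time: 17.15
ee_pos: [0.4487, -0.1264, 0.0287]
ee_rot: [-0.062, 0.997, 0.002, 0.033]
force: [1.0, 0.5, 0.3]
grip_width: 0.0469
finger_force: 21.5
```

```bash
python3 - <<'E'
from h import *
chk(RB6)
E
```

```text
pos [ 0.4487 -0.1264  0.0287] q [ 0.4627  0.7482 -0.3383  2.2182  0.9806  0.2479  0.9539] F [1.0075 0.5453 0.3473] grip 0.0469044275676395 17.15
rot err deg [-0.0051  2.1834  0.035 ]
```

Emit:
send_rows([
  {"dp": [0.02, 0.01, 0.28], "delta_rot": [0.0, 0.1, 0.0], "claw": 0.3},
  {"dp": [0.02, 0.01, 0.18], "delta_rot": [0.0, 0.1, 0.0], "claw": 0.3},
  {"dp": [0, 0.0, 0.05], "delta_rot": [0.0, 0.0, 0.0], "claw": 0.3},
  {"dp": [0, 0, 0], "delta_rot": [0.0, 0.0, 0.0], "claw": 0.3},
])

```text
time: 17.65
ee_pos: [0.4472, -0.1257, 0.0072]
ee_rot: [-0.063, 0.998, 0.001, 0.014]
force: [-2.0, -0.5, 3.8]
grip_width: 0.0465
finger_force: 22.5
```

```bash
python3 - <<'E'
from h import *
chk(RB6)
E
```

```text
pos [ 0.4472 -0.1257  0.0072] q [ 0.4428  0.7975 -0.3272  2.1949  0.992   0.2668  0.9374] F [-2.019  -0.533   3.8336] grip 0.04653796771442398 17.65
rot err deg [0.0081 4.3456 0.0064]
```

Emit:
send_rows([
  {"dp": [0, 0, 0], "delta_rot": [0, 0, 0.0], "claw": 0.1},
  {"dp": [0, 0.0, 0], "delta_rot": [0, 0, 0.0], "claw": -0.25},
  {"dp": [0, 0, 0], "delta_rot": [0.0, 0, 0.0], "claw": -0.25},
  {"dp": [0, 0, 0], "delta_rot": [0.0, 0.0, 0.0], "claw": -0.25},
  {"dp": [0, 0, 0], "delta_rot": [0.0, 0.0, 0.0], "claw": -0.25},
])

```text
time: 18.27
ee_pos: [0.4476, -0.1255, 0.0071]
ee_rot: [-0.063, 0.998, 0.001, 0.015]
force: [-0.4, -0.4, -0.2]
grip_width: 0.0535
finger_force: 0.0
```

Emit:
send_rows([
  {"dp": [0, 0, -0.4], "delta_rot": [0, 0, 0], "claw": -0.25},
  {"dp": [0, 0, -0.9], "delta_rot": [0, -0.1, 0.0], "claw": -0.3},
  {"dp": [0, 0.0, -0.9], "delta_rot": [0, -0.1, 0.0], "claw": -0.4},
  {"dp": [0, 0, -0.9], "delta_rot": [0.0, -0.1, 0.0], "claw": -0.4},
  {"dp": [0, 0, -0.7], "delta_rot": [0.0, 0.0, 0.0], "claw": -0.4},
  {"dp": [0, 0, 0], "delta_rot": [0.0, 0.0, 0.0], "claw": -0.4},
])

```text
time: 19.02
ee_pos: [0.4407, -0.1271, 0.1605]
ee_rot: [-0.062, 0.997, 0.002, 0.043]
force: [0.3, -0.3, 0.7]
grip_width: 0.06
finger_force: 0.0
```

```bash
python3 - <<'E'
from h import *
s=chk(RB6); im=capture("wrist"); cv2.imwrite("pics/w9.png",im)
h=cv2.cvtColor(im,cv2.COLOR_BGR2HSV); m=((h[...,1]>130)&(h[...,2]>90)&((h[...,0]<10)|(h[...,0]>170))).astype(np.uint8)
n,l,st,c=cv2.connectedComponentsWithStats(m)
B=axes(BY,0);a=np.radians(BY);E=np.array([[np.cos(a),np.sin(a),0],[-np.sin(a),np.cos(a),0],[0,0,1]])
for i in range(1,n):
    if st[i,4]>400: print(c[i],st[i],im[l==i].mean(0).round(),"boxframe a",E@(onz("wrist",*c[i],.02,s)-BX["a"]))
plan((M[2]+.06*B6,RS6),claw=-.4)
E
```

```text
pos [ 0.4407 -0.1271  0.1605] q [ 0.7646  0.5339 -0.7412  2.164   0.6434  0.5743  1.2605] F [ 0.2633 -0.3087  0.7155] grip 0.060036040136004554 19.025
rot err deg [0.0835 1.0897 0.054 ]
[275.1774 192.9208] [ 253  173   45   43 1578] [ 77.  86. 219.] boxframe a [-0.0012  0.0492  0.02  ]
12
[{"dp": [-0.1, 0.62, 0.13], "delta_rot": [-0.11, 0.13, 0.91], "claw": -0.4}, {"dp": [-0.0, 0.62, 0.14], "delta_rot": [-0.11, 0.13, 0.91], "claw": -0.4}, {"dp": [0.09, 0.61, 0.15], "delta_rot": [-0.11, 0.13, 0.91], "claw": -0.4}, {"dp": [0.18, 0.59, 0.17], "delta_rot": [-0.11, 0.13, 0.91], "claw": -0.4}, {"dp": [0.27, 0.55, 0.18], "delta_rot": [-0.11, 0.13, 0.91], "claw": -0.4}, {"dp": [0.35, 0.5, 0.2], "delta_rot": [-0.11, 0.13, 0.91], "claw": -0.4}, {"dp": [0.41, 0.43, 0.22], "delta_rot": [-0.11, 0.13, 0.91], "claw": -0.4}, {"dp": [0.47, 0.36, 0.24], "delta_rot": [-0.11, 0.13, 0.91], "claw": -0.4}]
[{"dp": [0.52, 0.27, 0.25], "delta_rot": [-0.11, 0.13, 0.91], "claw": -0.4}, {"dp": [0.55, 0.18, 0.27], "delta_rot": [-0.11, 0.13, 0.91], "claw": -0.4}, {"dp": [0.56, 0.09, 0.29], "delta_rot": [-0.11, 0.13, 0.91], "claw": -0.4}, {"dp": [0.56, -0.0, 0.3], "delta_rot": [-0.11, 0.13, 0.91], "claw": -0.4}]
```

View pics/w9.png

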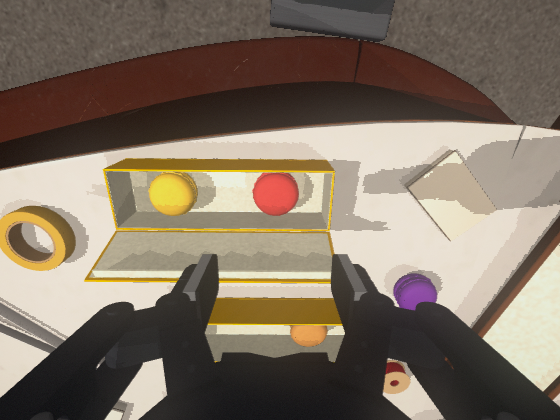

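Red lies flat in box_a, at box-frame (-1, +49) mm and pixel (275,193), next to the yellow macaron at (172,194). Pink is next.

```bash
cat >> h.py <<'E'
RS15=axes(78,10); B15=-RS15[:,2]; RB12=axes(BY+180,-12)
E
python3 - <<'E'
from h import *
plan((M[2]+.07*B15,RS15),claw=-.4)
E
```

```text
12
[{"dp": [-0.11, 0.63, 0.1], "delta_rot": [-0.04, 0.08, 0.91], "claw": -0.4}, {"dp": [-0.01, 0.64, 0.11], "delta_rot": [-0.04, 0.08, 0.91], "claw": -0.4}, {"dp": [0.09, 0.63, 0.11], "delta_rot": [-0.04, 0.08, 0.91], "claw": -0.4}, {"dp": [0.19, 0.61, 0.12], "delta_rot": [-0.04, 0.08, 0.91], "claw": -0.4}, {"dp": [0.28, 0.57, 0.13], "delta_rot": [-0.04, 0.08, 0.91], "claw": -0.4}, {"dp": [0.37, 0.52, 0.13], "delta_rot": [-0.04, 0.08, 0.91], "claw": -0.4}, {"dp": [0.44, 0.45, 0.14], "delta_rot": [-0.04, 0.08, 0.91], "claw": -0.4}, {"dp": [0.5, 0.38, 0.15], "delta_rot": [-0.04, 0.08, 0.91], "claw": -0.4}]
[{"dp": [0.56, 0.29, 0.16], "delta_rot": [-0.04, 0.08, 0.91], "claw": -0.4}, {"dp": [0.59, 0.2, 0.17], "delta_rot": [-0.04, 0.08, 0.91], "claw": -0.4}, {"dp": [0.61, 0.1, 0.18], "delta_rot": [-0.04, 0.08, 0.91], "claw": -0.4}, {"dp": [0.62, 0.0, 0.19], "delta_rot": [-0.04, 0.08, 0.91], "claw": -0.4}]
```

Emit:
send_rows([
  {"dp": [-0.11, 0.63, 0.1], "delta_rot": [-0.04, 0.08, 0.91], "claw": -0.4},
  {"dp": [-0.01, 0.64, 0.11], "delta_rot": [-0.04, 0.08, 0.91], "claw": -0.4},
  {"dp": [0.09, 0.63, 0.11], "delta_rot": [-0.04, 0.08, 0.91], "claw": -0.4},
  {"dp": [0.19, 0.61, 0.12], "delta_rot": [-0.04, 0.08, 0.91], "claw": -0.4},
  {"dp": [0.28, 0.57, 0.13], "delta_rot": [-0.04, 0.08, 0.91], "claw": -0.4},
  {"dp": [0.37, 0.52, 0.13], "delta_rot": [-0.04, 0.08, 0.91], "claw": -0.4},
  {"dp": [0.44, 0.45, 0.14], "delta_rot": [-0.04, 0.08, 0.91], "claw": -0.4},
  {"dp": [0.5, 0.38, 0.15], "delta_rot": [-0.04, 0.08, 0.91], "claw": -0.4},
])

```text
time: 20.08
ee_pos: [0.4508, 0.0789, 0.1277]
ee_rot: [0.542, 0.839, 0.048, -0.023]
force: [0.3, 0.4, 0.4]
grip_width: 0.0597
finger_force: 0.0
```

Emit:
send_rows([
  {"dp": [0.56, 0.29, 0.16], "delta_rot": [-0.04, 0.08, 0.91], "claw": -0.4},
  {"dp": [0.59, 0.2, 0.17], "delta_rot": [-0.04, 0.08, 0.91], "claw": -0.4},
  {"dp": [0.61, 0.1, 0.1], "delta_rot": [-0.04, 0.08, 0.91], "claw": -0.4},
  {"dp": [0.62, 0.0, 0.1], "delta_rot": [-0.04, 0.08, 0.91], "claw": -0.4},
  {"dp": [0, 0, 0], "delta_rot": [0, 0, 0], "claw": -0.4},
  {"dp": [0, 0, 0], "delta_rot": [0, 0, 0], "claw": -0.4},
])

```text
time: 20.82
ee_pos: [0.4563, 0.1785, 0.1203]
ee_rot: [0.773, 0.629, 0.065, -0.052]
force: [0.0, -0.4, -0.3]
grip_width: 0.06
finger_force: 0.0
```

```bash
python3 - <<'E'
from h import *
chk(RS15);wblobs("w10")
plan((M[2]+.06*B15,RS15),(M[2]+.028*B15,RS15),(M[2]-.012*B15,RS15),claw=-.4)
E
```

```text
pos [0.4563 0.1785 0.1203] q [-0.167   0.5648 -0.2311  2.1366 -0.0484  0.3619 -0.5187] F [ 0.0417 -0.4288 -0.3132] grip 0.059952759530450275 20.825
rot err deg [-0.048  -0.4421 -0.2253]
pose [0.4563 0.1785 0.1203] tgt-R err [-0.0519  1.5579 -0.2244] 0.059952759530450275 20.825
[446.2559 133.4186] [ 328  129  232   10 1751] [51. 68. 99.] [0.6021 0.228  0.0455]
[310.8409 225.1318] [ 205  188  336   57 3916] [ 80.  88. 157.] [0.4871 0.179  0.0455]
4
[{"dp": [0.02, 0.01, 0.41], "delta_rot": [0.01, 0.04, 0.02], "claw": -0.4}, {"dp": [-0.0, -0.0, 0.8], "delta_rot": [0.0, 0.0, 0.0], "claw": -0.4}, {"dp": [-0.0, -0.0, 0.5], "delta_rot": [0.0, 0.0, 0.0], "claw": -0.4}, {"dp": [-0.0, -0.0, 0.5], "delta_rot": [0.0, 0.0, 0.0], "claw": -0.4}]
```

Emit:
send_rows([
  {"dp": [0.02, 0.01, 0.41], "delta_rot": [0.01, 0.04, 0.02], "claw": -0.4},
  {"dp": [0, 0, 0.8], "delta_rot": [0.0, 0.0, 0.0], "claw": -0.4},
  {"dp": [0.0, 0.0, 0.4], "delta_rot": [0.0, 0.0, 0.0], "claw": -0.4},
  {"dp": [0, 0, 0], "delta_rot": [0, 0, 0], "claw": -0.4},
  {"dp": [0, 0, 0], "delta_rot": [0, 0, 0], "claw": -0.4},
])

```text
time: 21.5
ee_pos: [0.4626, 0.1906, 0.0611]
ee_rot: [0.775, 0.626, 0.066, -0.056]
force: [0.1, 0.6, 0.1]
grip_width: 0.0597
finger_force: 0.0
```

```bash
python3 - <<'E'
from h import *
chk(RS15)
plan((M[2]-.012*B15,RS15),claw=-.4)
E
```

```text
pos [0.4626 0.1906 0.0611] q [-0.1511  0.6957 -0.2819  2.1433  0.137   0.2335 -0.705 ] F [0.1031 0.6498 0.128 ] grip 0.05965822052431758 21.5
rot err deg [ 0.2354 -0.0851  0.1354]
1
[{"dp": [-0.05, -0.07, 0.69], "delta_rot": [-0.02, 0.01, -0.01], "claw": -0.4}]
```

Emit:
send_rows([
  {"dp": [-0.03, -0.02, 0.25], "delta_rot": [0.15, 0, 0], "claw": -0.4},
  {"dp": [0, -0.02, 0.25], "delta_rot": [0.15, 0, 0], "claw": -0.4},
  {"dp": [0, -0.02, 0.15], "delta_rot": [0.1, 0, 0], "claw": -0.4},
  {"dp": [0, 0, 0], "delta_rot": [0, 0, 0], "claw": -0.4},
  {"dp": [0, 0, 0], "delta_rot": [0, 0, 0], "claw": -0.4},
])

```text
time: 22.12
ee_pos: [0.4598, 0.1954, 0.035]
ee_rot: [0.772, 0.628, 0.044, -0.083]
force: [-0.8, -1.1, 0.1]
grip_width: 0.0599
finger_force: 0.0
```

```bash
python3 - <<'E'
from h import *
s=chk(RS15); R=Ro.from_quat(s["ee_rot"]).as_matrix(); print("C14 in tool mm",R.T@(M[2]-s["ee_pos"])*1e3)
plan((M[2]-.012*B15,RS15),claw=-.4)
E
```

```text
pos [0.4598 0.1954 0.035 ] q [-0.1102  0.7689 -0.3249  2.0965  0.1364  0.278  -0.6797] F [-0.7738 -1.1469  0.1362] grip 0.05991265376953799 22.125
rot err deg [ 4.2832 -0.0788  0.084 ]
C14 in tool mm [ -1.4537  -0.0754 -10.8892]
1
[{"dp": [-0.04, 0.02, 0.03], "delta_rot": [-0.43, 0.01, -0.01], "claw": -0.4}]
```

Emit:
send_rows([
  {"dp": [-0.03, 0.01, 0], "delta_rot": [-0.15, 0, 0], "claw": -0.4},
  {"dp": [0, 0, 0], "delta_rot": [0, 0, 0], "claw": 0.0},
  {"dp": [0, 0, 0], "delta_rot": [0, 0, 0], "claw": 0.3},
  {"dp": [0, 0, 0], "delta_rot": [0, 0, 0], "claw": 0.3},
  {"dp": [0, 0, 0], "delta_rot": [0, 0, 0], "claw": 0.3},
], newtons=20)

```text
time: 22.75
ee_pos: [0.4592, 0.1941, 0.0354]
ee_rot: [0.773, 0.628, 0.051, -0.073]
force: [-3.2, -1.2, 6.3]
grip_width: 0.0475
finger_force: 20.2
```

Emit:
send_rows([
  {"dp": [0, 0, -0.3], "delta_rot": [0, 0, 0], "claw": 0.3},
  {"dp": [0, 0, -0.8], "delta_rot": [0, 0, 0], "claw": 0.3},
  {"dp": [0, 0, -0.95], "delta_rot": [-0.1, 0, 0], "claw": 0.3},
  {"dp": [0, 0, -0.95], "delta_rot": [-0.1, 0, 0], "claw": 0.3},
  {"dp": [0, 0, -0.3], "delta_rot": [0, 0, 0], "claw": 0.3},
  {"dp": [0, 0, 0], "delta_rot": [0, 0, 0], "claw": 0.3},
])

```text
time: 23.5
ee_pos: [0.4612, 0.1706, 0.1656]
ee_rot: [0.774, 0.627, 0.064, -0.059]
force: [-1.0, 0.2, 0.2]
grip_width: 0.0469
finger_force: 21.1
```

```bash
python3 - <<'E'
from h import *
chk(RS15);wblobs("w11")
q=spot("b",-.05)
plan(([.535,-.03,.165],axes(132,-1)),(q+[0,0,.14],RB12),claw=.3)
E
```

```text
pos [0.4612 0.1706 0.1656] q [-0.0023  0.508  -0.4207  2.0818  0.0993  0.5057 -0.6615] F [-0.9626  0.1526  0.1501] grip 0.04685023947837415 23.5
rot err deg [ 0.66   -0.0393  0.1062]
pose [0.4612 0.1706 0.1656] tgt-R err [0.6618 1.9607 0.0946] 0.04685023947837415 23.5
[416.9179 131.7583] [ 288  129  255    7 1535] [ 56.  74. 106.] [0.6058 0.2275 0.0455]
[274.1399 274.3855] [ 228  229   94   88 6148] [ 84.  88. 175.] [0.45   0.1218 0.0455]
12
[{"dp": [-0.74, 0.48, -0.14], "delta_rot": [0.06, -0.17, -0.9], "claw": 0.3}, {"dp": [-0.81, 0.35, -0.12], "delta_rot": [0.06, -0.17, -0.9], "claw": 0.3}, {"dp": [-0.86, 0.22, -0.1], "delta_rot": [0.06, -0.17, -0.9], "claw": 0.3}, {"dp": [-0.88, 0.08, -0.07], "delta_rot": [0.06, -0.17, -0.9], "claw": 0.3}, {"dp": [-0.89, -0.06, -0.04], "delta_rot": [0.06, -0.17, -0.9], "claw": 0.3}, {"dp": [-0.87, -0.2, -0.02], "delta_rot": [0.06, -0.17, -0.9], "claw": 0.3}, {"dp": [-0.67, -0.07, 0.12], "delta_rot": [-0.1, -0.17, -0.92], "claw": 0.3}, {"dp": [-0.65, -0.18, 0.13], "delta_rot": [-0.1, -0.17, -0.92], "claw": 0.3}]
[{"dp": [-0.61, -0.28, 0.15], "delta_rot": [-0.1, -0.17, -0.92], "claw": 0.3}, {"dp": [-0.55, -0.38, 0.16], "delta_rot": [-0.1, -0.17, -0.92], "claw": 0.3}, {"dp": [-0.48, -0.46, 0.17], "delta_rot": [-0.1, -0.17, -0.92], "claw": 0.3}, {"dp": [-0.39, -0.54, 0.17], "delta_rot": [-0.1, -0.17, -0.92], "claw": 0.3}]
```

Emit:
send_rows([
  {"dp": [-0.74, 0.48, -0.14], "delta_rot": [0.06, -0.17, -0.9], "claw": 0.3},
  {"dp": [-0.81, 0.35, -0.12], "delta_rot": [0.06, -0.17, -0.9], "claw": 0.3},
  {"dp": [-0.86, 0.22, -0.1], "delta_rot": [0.06, -0.17, -0.9], "claw": 0.3},
  {"dp": [-0.88, 0.08, -0.07], "delta_rot": [0.06, -0.17, -0.9], "claw": 0.3},
  {"dp": [-0.89, -0.06, -0.04], "delta_rot": [0.06, -0.17, -0.9], "claw": 0.3},
  {"dp": [-0.87, -0.2, -0.02], "delta_rot": [0.06, -0.17, -0.9], "claw": 0.3},
  {"dp": [-0.67, -0.07, 0.12], "delta_rot": [-0.1, -0.17, -0.92], "claw": 0.3},
  {"dp": [-0.65, -0.18, 0.13], "delta_rot": [-0.1, -0.17, -0.92], "claw": 0.3},
])

```text
time: 24.55
ee_pos: [0.5664, -0.0739, 0.1545]
ee_rot: [0.251, 0.967, 0.001, 0.038]
force: [-0.1, -0.5, 0.1]
grip_width: 0.0472
finger_force: 21.1
```

Emit:
send_rows([
  {"dp": [-0.61, -0.28, 0.15], "delta_rot": [-0.1, -0.17, -0.92], "claw": 0.3},
  {"dp": [-0.55, -0.38, 0.16], "delta_rot": [-0.1, -0.17, -0.92], "claw": 0.3},
  {"dp": [-0.48, -0.46, 0.17], "delta_rot": [-0.1, -0.17, -0.92], "claw": 0.3},
  {"dp": [-0.39, -0.54, 0.17], "delta_rot": [-0.1, -0.17, -0.92], "claw": 0.3},
  {"dp": [0, 0, 0], "delta_rot": [0, 0, 0], "claw": 0.3},
  {"dp": [0, 0, 0], "delta_rot": [0, 0, 0], "claw": 0.3},
])

```text
time: 25.3
ee_pos: [0.6299, -0.1599, 0.1379]
ee_rot: [-0.065, 0.993, 0.008, 0.102]
force: [-0.4, -0.5, -0.3]
grip_width: 0.0468
finger_force: 21.1
```

```bash
python3 - <<'E'
from h import *
chk(RB12)
c=np.array([.0005,0,-.011]); q=spot("b",-.05)+[0,0,.018]-RB12@c
print(q);plan((q+[0,0,.05],RB12),(q+[0,0,.008],RB12),claw=.3)
E
```

```text
pos [ 0.6299 -0.1599  0.1379] q [ 0.7339  0.7934 -0.814   1.7839  0.8129  0.6986  1.2275] F [-0.3903 -0.4903 -0.2667] grip 0.0468095538395818 25.3
rot err deg [-0.1635  0.3065 -0.2648]
[ 0.633  -0.1617  0.0073]
5
[{"dp": [0.11, -0.02, 0.66], "delta_rot": [0.01, -0.01, 0.01], "claw": 0.3}, {"dp": [0.11, -0.02, 0.66], "delta_rot": [0.01, -0.01, 0.01], "claw": 0.3}, {"dp": [0.12, -0.02, 0.66], "delta_rot": [0.01, -0.01, 0.01], "claw": 0.3}, {"dp": [0.11, 0.0, 0.51], "delta_rot": [0.0, 0.0, 0.0], "claw": 0.3}, {"dp": [0.11, 0.0, 0.51], "delta_rot": [0.0, 0.0, 0.0], "claw": 0.3}]
```

Emit:
send_rows([
  {"dp": [0.11, -0.02, 0.66], "delta_rot": [0.01, -0.01, 0.01], "claw": 0.3},
  {"dp": [0.11, -0.02, 0.66], "delta_rot": [0.01, -0.01, 0.01], "claw": 0.3},
  {"dp": [0.11, -0.02, 0.66], "delta_rot": [0.01, -0.01, 0.01], "claw": 0.3},
  {"dp": [0.11, 0.0, 0.4], "delta_rot": [0.0, 0.0, 0.0], "claw": 0.3},
  {"dp": [0, 0, 0], "delta_rot": [0, 0, 0], "claw": 0.3},
  {"dp": [0, 0, 0], "delta_rot": [0, 0, 0], "claw": 0.3},
])

```text
time: 26.05
ee_pos: [0.6343, -0.163, 0.0434]
ee_rot: [-0.063, 0.992, 0.004, 0.106]
force: [-0.2, -0.0, -0.1]
grip_width: 0.0469
finger_force: 21.1
```

```bash
python3 - <<'E'
from h import *
chk(RB12)
c=np.array([.0005,0,-.011]); q=spot("b",-.05)+[0,0,.018]-RB12@c
print(q);plan((q,RB12),claw=.3)
E
```

```text
pos [ 0.6343 -0.163   0.0434] q [ 0.6442  0.901  -0.6538  1.8275  0.9832  0.5159  1.0793] F [-0.2172 -0.0284 -0.1078] grip 0.04691126712777787 26.05
rot err deg [ 0.2714 -0.1911 -0.059 ]
[ 0.633  -0.1617  0.0073]
1
[{"dp": [0.22, 0.04, 0.87], "delta_rot": [-0.03, 0.02, 0.01], "claw": 0.3}]
```

Emit:
send_rows([
  {"dp": [0.1, 0.02, 0.4], "delta_rot": [-0.03, -0.1, 0.01], "claw": 0.3},
  {"dp": [0.09, 0.02, 0.32], "delta_rot": [0, 0, 0], "claw": 0.3},
  {"dp": [0.03, 0, 0.12], "delta_rot": [0, 0, 0], "claw": 0.3},
  {"dp": [0, 0, 0.04], "delta_rot": [0.0, 0.0, 0.0], "claw": 0.3},
  {"dp": [0, 0, 0], "delta_rot": [0, 0, 0], "claw": 0.3},
  {"dp": [0, 0, 0], "delta_rot": [0, 0, 0], "claw": 0.3},
])

```text
time: 26.8
ee_pos: [0.633, -0.1618, 0.0068]
ee_rot: [-0.062, 0.991, 0.008, 0.114]
force: [-2.6, 0.2, 4.4]
grip_width: 0.0471
finger_force: 20.3
```

```bash
python3 - <<'E'
from h import *
s=chk(RB12);R=Ro.from_quat(s["ee_rot"]).as_matrix()
print(s["ee_pos"]+R@[.0005,0,-.011]-spot("b",-.05))
E
```

```text
pos [ 0.633  -0.1618  0.0068] q [ 0.6046  0.9391 -0.5715  1.8519  1.0713  0.4113  0.9942] F [-2.5898  0.2104  4.4293] grip 0.04710337558141775 26.8
rot err deg [-0.0302 -1.171   0.0479]
[-0.0002 -0.0002  0.0174]
```

Emit:
send_rows([
  {"dp": [0, 0, 0], "delta_rot": [0, 0, 0.0], "claw": 0.1},
  {"dp": [0, 0.0, 0], "delta_rot": [0, 0, 0.0], "claw": -0.25},
  {"dp": [0, 0, 0], "delta_rot": [0.0, 0, 0.0], "claw": -0.25},
  {"dp": [0, 0, 0], "delta_rot": [0.0, 0.0, 0.0], "claw": -0.25},
  {"dp": [0, 0, 0], "delta_rot": [0.0, 0.0, 0.0], "claw": -0.25},
])

```text
time: 27.42
ee_pos: [0.6324, -0.1623, 0.0059]
ee_rot: [-0.062, 0.992, 0.007, 0.114]
force: [0.3, 0.1, -0.7]
grip_width: 0.0531
finger_force: 0.0
```

Emit:
send_rows([
  {"dp": [-0.08, 0, -0.4], "delta_rot": [0, 0, 0], "claw": -0.25},
  {"dp": [-0.15, 0, -0.9], "delta_rot": [0, 0.1, 0.0], "claw": -0.3},
  {"dp": [-0.15, 0.0, -0.9], "delta_rot": [0, 0.1, 0.0], "claw": -0.3},
  {"dp": [-0.1, 0, -0.9], "delta_rot": [0.0, 0.1, 0.0], "claw": -0.3},
  {"dp": [0, 0, -0.9], "delta_rot": [0.0, 0.1, 0.0], "claw": 0.5},
  {"dp": [0, 0, 0], "delta_rot": [0.0, 0.0, 0.0], "claw": 1},
  {"dp": [0, 0, 0], "delta_rot": [0.0, 0.0, 0.0], "claw": 1},
])

```text
time: 28.3
ee_pos: [0.6182, -0.1643, 0.167]
ee_rot: [-0.062, 0.995, 0.005, 0.079]
force: [-1.2, 0.5, -0.2]
grip_width: 0.0013
finger_force: 0.0
```

```bash
cat >> h.py <<'E'
RV=axes(BY+180,0)
def bw(b,x,y,z):
    a=np.radians(BY); return BX[b]+[x*np.cos(a)-y*np.sin(a),x*np.sin(a)+y*np.cos(a),z]
E
python3 - <<'E'
from h import *
s=chk(RV); im=capture("wrist"); cv2.imwrite("pics/w12.png",im)
h=cv2.cvtColor(im,cv2.COLOR_BGR2HSV); m=((h[...,1]>110)&(h[...,2]>100)&((h[...,0]<16)|(h[...,0]>170))).astype(np.uint8)
n,l,st,c=cv2.connectedComponentsWithStats(m)
a=np.radians(BY);E=np.array([[np.cos(a),np.sin(a),0],[-np.sin(a),np.cos(a),0],[0,0,1]])
for i in range(1,n):
    if st[i,4]>500: print(c[i],st[i],im[l==i].mean(0).round(),"boxframe b",E@(onz("wrist",*c[i],.02,s)-BX["b"]))
for u,v in((0,0),):pass
plan((bw("b",80,0,0)*0+bw("b",.08,-.01,.19),RV),(bw("b",.08,-.01,.088),RV),(bw("b",.012,-.01,.088),RV),claw=1)
E
```

```text
pos [ 0.6182 -0.1643  0.167 ] q [ 0.7556  0.7635 -0.8553  1.7476  0.7457  0.8071  1.2798] F [-1.1899  0.511  -0.181 ] grip 0.0013056556405385427 28.3
rot err deg [-0.0117 -9.0868  0.0618]
[274.5382 184.4065] [ 253  164   45   43 1518] [ 74.  78. 155.] boxframe b [-0.0003 -0.0517  0.02  ]
[372.3741 185.5267] [ 349  165   48   43 1593] [ 55.  97. 141.] boxframe b [0.0009 0.0479 0.02  ]
[515.9989 347.4968] [491 322  49  55 928] [ 61.  65. 128.] boxframe b [0.2415 0.2823 0.02  ]
[528.0502 377.3322] [508 367  46  23 578] [ 61.  64. 133.] boxframe b [0.306  0.3238 0.02  ]
8
[{"dp": [-0.79, 0.34, -0.07], "delta_rot": [0.0, 0.3, 0.0], "claw": 1}, {"dp": [-0.79, 0.34, -0.12], "delta_rot": [0.0, 0.3, 0.0], "claw": 1}, {"dp": [-0.78, 0.34, -0.16], "delta_rot": [0.0, 0.3, 0.0], "claw": 1}, {"dp": [0.0, 0.0, 0.85], "delta_rot": [0.0, 0.0, 0.0], "claw": 1}, {"dp": [0.0, 0.0, 0.85], "delta_rot": [0.0, 0.0, 0.0], "claw": 1}, {"dp": [0.0, 0.0, 0.85], "delta_rot": [0.0, 0.0, 0.0], "claw": 1}, {"dp": [0.85, -0.0, 0.0], "delta_rot": [0.0, 0.0, 0.0], "claw": 1}, {"dp": [0.85, -0.0, 0.0], "delta_rot": [0.0, 0.0, 0.0], "claw": 1}]
```

Emit:
send_rows([
  {"dp": [-0.79, 0.34, -0.07], "delta_rot": [0.0, 0.3, 0.0], "claw": 1},
  {"dp": [-0.79, 0.34, -0.12], "delta_rot": [0.0, 0.3, 0.0], "claw": 1},
  {"dp": [-0.78, 0.34, -0.16], "delta_rot": [0.0, 0.3, 0.0], "claw": 1},
  {"dp": [0, 0, 0], "delta_rot": [0, 0, 0], "claw": 1},
  {"dp": [0.0, 0.0, 0.85], "delta_rot": [0.0, 0.0, 0.0], "claw": 1},
  {"dp": [0.0, 0.0, 0.85], "delta_rot": [0.0, 0.0, 0.0], "claw": 1},
  {"dp": [0.0, 0.0, 0.8], "delta_rot": [0.0, 0.0, 0.0], "claw": 1},
  {"dp": [0, 0, 0], "delta_rot": [0, 0, 0], "claw": 1},
])

```text
time: 29.35
ee_pos: [0.702, -0.113, 0.0868]
ee_rot: [-0.062, 0.998, 0.0, -0.003]
force: [-0.4, 0.5, 0.3]
grip_width: 0.0001
finger_force: 0.0
```

```bash
python3 - <<'E'
from h import *
chk(RV);plan((bw("b",.008,-.01,.088),RV),claw=1)
E
```

```text
pos [ 0.702  -0.113   0.0868] q [ 0.5029  0.9939 -0.7722  1.4174  0.7441  1.0408  1.2704] F [-0.3834  0.4996  0.2659] grip 6.456533672614851e-05 29.35
rot err deg [-0.078   0.3399  0.0446]
2
[{"dp": [0.87, 0.0, -0.01], "delta_rot": [0.0, -0.02, 0.0], "claw": 1}, {"dp": [0.87, 0.0, -0.01], "delta_rot": [0.0, -0.02, 0.0], "claw": 1}]
```

Emit:
send_rows([
  {"dp": [0.43, 0, 0], "delta_rot": [0, 0, 0], "claw": 1},
  {"dp": [0.43, 0, 0], "delta_rot": [0, 0, 0], "claw": 1},
  {"dp": [0.43, 0, 0], "delta_rot": [0, 0, 0], "claw": 1},
  {"dp": [0.45, 0, 0], "delta_rot": [0, 0, 0], "claw": 1},
  {"dp": [0, 0, -0.3], "delta_rot": [0, 0, 0], "claw": 1},
  {"dp": [0, 0, -0.7], "delta_rot": [0, 0, 0], "claw": 1},
  {"dp": [0, 0, -0.9], "delta_rot": [0, 0, 0], "claw": 1},
  {"dp": [0, 0, -0.5], "delta_rot": [0, 0, 0], "claw": 1},
])

```text
time: 30.35
ee_pos: [0.6383, -0.1202, 0.1902]
ee_rot: [-0.062, 0.998, 0.0, 0.003]
force: [-0.1, -0.0, -0.4]
grip_width: 0.0002
finger_force: 0.0
```

```bash
python3 - <<'E'
from h import *
chk(RV); cv2.imwrite("pics/w13.png",capture("wrist"))
plan((bw("a",.08,-.01,.19),RV),(bw("a",.08,-.01,.088),RV),claw=1)
E
```

```text
pos [ 0.6383 -0.1202  0.1902] q [ 0.6105  0.8029 -0.8542  1.5527  0.6588  1.0865  1.2911] F [-0.1478 -0.0152 -0.3641] grip 0.00016073081770272797 30.35
rot err deg [-0.0181 -0.3806  0.0544]
7
[{"dp": [0.68, -0.26, 0.01], "delta_rot": [0.0, 0.01, 0.0], "claw": 1}, {"dp": [0.68, -0.26, 0.01], "delta_rot": [0.0, 0.01, 0.0], "claw": 1}, {"dp": [0.68, -0.26, 0.01], "delta_rot": [0.0, 0.01, 0.0], "claw": 1}, {"dp": [0.68, -0.26, 0.01], "delta_rot": [0.0, 0.01, 0.0], "claw": 1}, {"dp": [0.0, 0.0, 0.85], "delta_rot": [0.0, 0.0, 0.0], "claw": 1}, {"dp": [0.0, 0.0, 0.85], "delta_rot": [0.0, 0.0, 0.0], "claw": 1}, {"dp": [0.0, 0.0, 0.85], "delta_rot": [0.0, 0.0, 0.0], "claw": 1}]
```

Emit:
send_rows([
  {"dp": [0.68, -0.26, 0.01], "delta_rot": [0.0, 0.01, 0.0], "claw": 1},
  {"dp": [0.68, -0.26, 0.01], "delta_rot": [0.0, 0.01, 0.0], "claw": 1},
  {"dp": [0.68, -0.26, 0.01], "delta_rot": [0.0, 0.01, 0.0], "claw": 1},
  {"dp": [0.68, -0.26, 0.01], "delta_rot": [0.0, 0.01, 0.0], "claw": 1},
  {"dp": [0, 0, 0], "delta_rot": [0, 0, 0], "claw": 1},
  {"dp": [0.0, 0.0, 0.85], "delta_rot": [0.0, 0.0, 0.0], "claw": 1},
  {"dp": [0.0, 0.0, 0.85], "delta_rot": [0.0, 0.0, 0.0], "claw": 1},
  {"dp": [0.0, 0.0, 0.8], "delta_rot": [0.0, 0.0, 0.0], "claw": 1},
])

```text
time: 31.4
ee_pos: [0.5341, -0.1749, 0.084]
ee_rot: [-0.063, 0.998, 0.0, -0.002]
force: [-0.6, -0.7, 0.2]
grip_width: 0.0003
finger_force: 0.0
```

Emit:
send_rows([
  {"dp": [0, 0, 0], "delta_rot": [0, 0, 0], "claw": 1},
  {"dp": [0.45, 0, 0], "delta_rot": [0, 0, 0], "claw": 1},
  {"dp": [0.45, 0, 0], "delta_rot": [0, 0, 0], "claw": 1},
  {"dp": [0.45, 0, 0], "delta_rot": [0, 0, 0], "claw": 1},
  {"dp": [0.5, 0, 0], "delta_rot": [0, 0, 0], "claw": 1},
  {"dp": [0, 0, -0.3], "delta_rot": [0, 0, 0], "claw": 1},
  {"dp": [0, 0, -0.7], "delta_rot": [0, 0, 0], "claw": 1},
  {"dp": [0, 0, -0.9], "delta_rot": [0, 0, 0], "claw": 1},
])

```text
time: 32.4
ee_pos: [0.4619, -0.184, 0.1638]
ee_rot: [-0.063, 0.998, 0.001, -0.001]
force: [0.6, 0.1, 0.5]
grip_width: -0.0001
finger_force: 0.0
```

Emit:
send_rows([
  {"dp": [0, 0.9, -0.3], "delta_rot": [0, 0, 0], "claw": 1},
  {"dp": [0, 0.9, -0.3], "delta_rot": [0, 0, 0], "claw": 1},
  {"dp": [0, 0.9, -0.3], "delta_rot": [0, 0, 0], "claw": 1},
  {"dp": [0, 0.9, -0.3], "delta_rot": [0, 0, 0], "claw": 1},
  {"dp": [0, 0.9, 0], "delta_rot": [0, 0, 0], "claw": 1},
  {"dp": [0, 0.9, 0], "delta_rot": [0, 0, 0], "claw": 1},
  {"dp": [0, 0.9, 0], "delta_rot": [0, 0, 0], "claw": 1},
  {"dp": [0, 0, 0], "delta_rot": [0, 0, 0], "claw": 1},
])

```text
time: 33.4
ee_pos: [0.4302, 0.0699, 0.2119]
ee_rot: [-0.066, 0.998, 0.002, -0.0]
force: [1.4, -0.5, -0.4]
grip_width: -0.0002
finger_force: 0.0
```

```bash
python3 - <<'E'
from h import *
chk(RV); t=capture("top"); s=capture("side"); cv2.imwrite("pics/t14.png",t)
a=cv2.resize(t[150:296,270:460],None,fx=2.1,fy=2.1,interpolation=cv2.INTER_CUBIC)
b=cv2.resize(s[160:270,180:320],None,fx=2.8,fy=2.8,interpolation=cv2.INTER_CUBIC)
h=max(a.shape[0],b.shape[0]); p=lambda x:cv2.copyMakeBorder(x,0,h-x.shape[0],0,0,cv2.BORDER_CONSTANT)
cv2.imwrite("pics/f14.png",np.hstack([p(a),p(b)]));print(a.shape,b.shape)
E
```

```text
pos [0.4302 0.0699 0.2119] q [ 0.4516  0.501  -0.955   2.0904  0.5576  0.8264  0.8624] F [ 1.3984 -0.4554 -0.4206] grip -0.0001880962952385073 33.4
rot err deg [-0.1802  0.0304 -0.3354]
(307, 399, 3) (308, 392, 3)
```

View pics/f14.png

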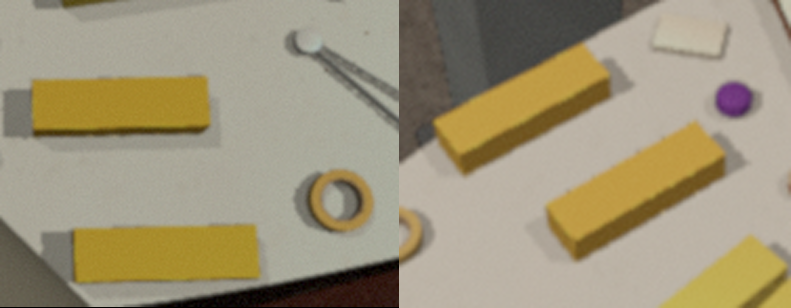

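Both lids look shut in both views. I'll press each front edge lightly with the closed fingertips to verify they are fully home.

```bash
python3 - <<'E'
from h import *
plan((bw("a",-.018,0,.10),RV),(bw("a",-.018,0,.052),RV),claw=1)
E
```

```text
9
[{"dp": [0.08, -0.87, 0.4], "delta_rot": [0.0, 0.0, 0.0], "claw": 1}, {"dp": [0.08, -0.87, 0.4], "delta_rot": [0.0, 0.0, 0.0], "claw": 1}, {"dp": [0.08, -0.87, 0.4], "delta_rot": [0.0, 0.0, 0.0], "claw": 1}, {"dp": [0.08, -0.87, 0.4], "delta_rot": [0.0, 0.0, 0.0], "claw": 1}, {"dp": [0.08, -0.87, 0.4], "delta_rot": [0.0, 0.0, 0.0], "claw": 1}, {"dp": [0.08, -0.87, 0.4], "delta_rot": [0.0, 0.0, 0.0], "claw": 1}, {"dp": [0.08, -0.87, 0.4], "delta_rot": [0.0, 0.0, 0.0], "claw": 1}, {"dp": [0.0, 0.0, 0.6], "delta_rot": [0.0, 0.0, 0.0], "claw": 1}]
[{"dp": [0.0, 0.0, 0.6], "delta_rot": [0.0, 0.0, 0.0], "claw": 1}]
```

Emit:
send_rows([
  {"dp": [0.08, -0.87, 0.4], "delta_rot": [0.0, 0.0, 0.0], "claw": 1},
  {"dp": [0.08, -0.87, 0.4], "delta_rot": [0.0, 0.0, 0.0], "claw": 1},
  {"dp": [0.08, -0.87, 0.4], "delta_rot": [0.0, 0.0, 0.0], "claw": 1},
  {"dp": [0.08, -0.87, 0.4], "delta_rot": [0.0, 0.0, 0.0], "claw": 1},
  {"dp": [0.08, -0.87, 0.4], "delta_rot": [0.0, 0.0, 0.0], "claw": 1},
  {"dp": [0.08, -0.87, 0.4], "delta_rot": [0.0, 0.0, 0.0], "claw": 1},
  {"dp": [0.08, -0.87, 0.4], "delta_rot": [0.0, 0.0, 0.0], "claw": 1},
  {"dp": [0.0, 0.0, 0], "delta_rot": [0.0, 0.0, 0.0], "claw": 1},
])

```text
time: 34.5
ee_pos: [0.4354, -0.1834, 0.0966]
ee_rot: [-0.058, 0.998, -0.0, -0.004]
force: [0.3, 0.9, 0.4]
grip_width: -0.0003
finger_force: 0.0
```

Emit:
send_rows([
  {"dp": [0, 0, 0.6], "delta_rot": [0.0, 0.0, 0.0], "claw": 1},
  {"dp": [0, 0, 0.5], "delta_rot": [0.0, 0.0, 0.0], "claw": 1},
  {"dp": [0.0, 0.0, 0], "delta_rot": [0.0, 0.0, 0.0], "claw": 1},
  {"dp": [0.0, 0.0, 0], "delta_rot": [0.0, 0.0, 0.0], "claw": 1},
])

```text
time: 35.0
ee_pos: [0.4369, -0.179, 0.0545]
ee_rot: [-0.062, 0.998, 0.0, -0.002]
force: [-0.9, -0.1, 0.1]
grip_width: 0.0001
finger_force: 0.0
```

Emit:
send_rows([
  {"dp": [0, 0, 0.1], "delta_rot": [0.0, 0.0, 0.0], "claw": 1},
  {"dp": [0, 0, 0.05], "delta_rot": [0.0, 0.0, 0.0], "claw": 1},
  {"dp": [0.0, 0.0, 0], "delta_rot": [0.0, 0.0, 0.0], "claw": 1},
])

```text
time: 35.38
ee_pos: [0.4361, -0.1792, 0.0477]
ee_rot: [-0.062, 0.998, 0.0, -0.003]
force: [0.8, 0.3, -0.6]
grip_width: 0.0
finger_force: 0.0
```

Emit:
send_rows([
  {"dp": [0, 0, 0.05], "delta_rot": [0.0, 0.0, 0.0], "claw": 1},
  {"dp": [0, 0, 0.04], "delta_rot": [0.0, 0.0, 0.0], "claw": 1},
  {"dp": [0.0, 0.0, 0], "delta_rot": [0.0, 0.0, 0.0], "claw": 1},
])

```text
time: 35.75
ee_pos: [0.4363, -0.1792, 0.0456]
ee_rot: [-0.063, 0.998, -0.001, -0.002]
force: [-4.3, 0.5, 21.0]
grip_width: -0.0001
finger_force: 10.3
```

Emit:
send_rows([
  {"dp": [0, 0, -0.4], "delta_rot": [0.0, 0.0, 0.0], "claw": 1},
  {"dp": [0, 0, -0.6], "delta_rot": [0.0, 0.0, 0.0], "claw": 1},
  {"dp": [0.0, 0.0, 0], "delta_rot": [0.0, 0.0, 0.0], "claw": 1},
])

```text
time: 36.12
ee_pos: [0.4374, -0.1794, 0.0851]
ee_rot: [-0.062, 0.998, -0.0, -0.001]
force: [0.3, 0.6, -0.1]
grip_width: 0.0004
finger_force: 0.0
```

```bash
python3 - <<'E'
from h import *
chk(RV); plan((bw("b",-.018,0,.085),RV),(bw("b",-.018,0,.049),RV),claw=1)
E
```

```text
pos [ 0.4374 -0.1794  0.0851] q [ 0.8184  0.7359 -0.7414  2.1132  0.873   0.6348  1.151 ] F [ 0.3064  0.6371 -0.1238] grip 0.0004247954491309647 36.125
rot err deg [0.0249 0.1439 0.0818]
6
[{"dp": [-0.88, 0.22, -0.0], "delta_rot": [0.0, 0.0, 0.0], "claw": 1}, {"dp": [-0.88, 0.22, -0.0], "delta_rot": [0.0, 0.0, 0.0], "claw": 1}, {"dp": [-0.88, 0.22, -0.0], "delta_rot": [0.0, 0.0, 0.0], "claw": 1}, {"dp": [-0.88, 0.22, -0.0], "delta_rot": [0.0, 0.0, 0.0], "claw": 1}, {"dp": [-0.88, 0.22, 0.0], "delta_rot": [0.0, 0.0, 0.0], "claw": 1}, {"dp": [0.0, 0.0, 0.9], "delta_rot": [0.0, 0.0, 0.0], "claw": 1}]
```

Emit:
send_rows([
  {"dp": [-0.88, 0.22, 0], "delta_rot": [0.0, 0.0, 0.0], "claw": 1},
  {"dp": [-0.88, 0.22, 0], "delta_rot": [0.0, 0.0, 0.0], "claw": 1},
  {"dp": [-0.88, 0.22, 0], "delta_rot": [0.0, 0.0, 0.0], "claw": 1},
  {"dp": [-0.88, 0.22, 0], "delta_rot": [0.0, 0.0, 0.0], "claw": 1},
  {"dp": [-0.88, 0.22, 0.0], "delta_rot": [0.0, 0.0, 0.0], "claw": 1},
  {"dp": [0.0, 0.0, 0], "delta_rot": [0.0, 0.0, 0.0], "claw": 1},
  {"dp": [0.0, 0.0, 0.6], "delta_rot": [0.0, 0.0, 0.0], "claw": 1},
  {"dp": [0.0, 0.0, 0], "delta_rot": [0.0, 0.0, 0.0], "claw": 1},
])

```text
time: 37.12
ee_pos: [0.6026, -0.1145, 0.0568]
ee_rot: [-0.062, 0.998, 0.0, -0.005]
force: [-0.8, -0.7, 0.9]
grip_width: 0.0
finger_force: 0.0
```

Emit:
send_rows([
  {"dp": [0, 0, 0.15], "delta_rot": [0.0, 0.0, 0.0], "claw": 1},
  {"dp": [0, 0, 0], "delta_rot": [0.0, 0.0, 0.0], "claw": 1},
])

```text
time: 37.38
ee_pos: [0.6051, -0.1139, 0.0532]
ee_rot: [-0.062, 0.998, 0.0, -0.003]
force: [-0.0, 0.2, 0.7]
grip_width: -0.0
finger_force: 0.0
```

Emit:
send_rows([
  {"dp": [0, 0, 0.08], "delta_rot": [0.0, 0.0, 0.0], "claw": 1},
  {"dp": [0, 0, 0.05], "delta_rot": [0.0, 0.0, 0.0], "claw": 1},
  {"dp": [0, 0, 0], "delta_rot": [0.0, 0.0, 0.0], "claw": 1},
])

```text
time: 37.75
ee_pos: [0.6052, -0.1136, 0.0479]
ee_rot: [-0.062, 0.998, 0.0, -0.003]
force: [-0.4, 0.5, -0.6]
grip_width: -0.0
finger_force: 0.0
```

Emit:
send_rows([
  {"dp": [0, 0, 0.03], "delta_rot": [0.0, 0.0, 0.0], "claw": 1},
  {"dp": [0, 0, 0], "delta_rot": [0.0, 0.0, 0.0], "claw": 1},
])

```text
time: 38.0
ee_pos: [0.6053, -0.1136, 0.0467]
ee_rot: [-0.062, 0.998, 0.0, -0.003]
force: [-0.9, -0.3, -1.0]
grip_width: -0.0001
finger_force: 0.0
```

There was no contact down to 46.7 mm, so that lid is shut as well (the other touched at about 46 mm). I'll retreat and hand in.

Emit:
send_rows([
  {"dp": [0, 0, -0.6], "delta_rot": [0.0, 0.0, 0.0], "claw": 1},
  {"dp": [0, 0, -0.9], "delta_rot": [0.0, 0.0, 0.0], "claw": 1},
  {"dp": [0, 0, -0.9], "delta_rot": [0.0, 0.0, 0.0], "claw": 1},
  {"dp": [0, 0, -0.9], "delta_rot": [0.0, 0.0, 0.0], "claw": 1},
  {"dp": [0, 0, 0], "delta_rot": [0.0, 0.0, 0.0], "claw": 1},
  {"dp": [0, 0, 0], "delta_rot": [0.0, 0.0, 0.0], "claw": 1},
])

```text
time: 38.75
ee_pos: [0.6058, -0.1138, 0.1794]
ee_rot: [-0.062, 0.998, -0.0, -0.002]
force: [-0.4, -0.2, -0.7]
grip_width: 0.0002
finger_force: 0.0
```

```bash
python3 -c "
from cell import *
print(job_done())"
```

```text
the job is handed in; nothing more can be done
None
```

Job handed in at about 39 s with no verdict returned: I dealt the macarons in turn so each box holds two, side by side near ±50 mm, shut both lids and checked them by touch, and left everything else on the counter alone.

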